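# Close the junction box with the top cover of the pile

## Task

The sloping junction box must be closed before the pumps are switched on. Take the top cover off the pile, lifting it clear so that the two covers it leans on stay where they are, and put it on the box, handle outwards: work it up or down the slope by feel until both of its holes drop over the two studs and it lies flush on the rails, then let go. Do not force it, and leave the other things on the worktop alone.

Things in the scene. Friction and masses are not known exactly. Their poses are not given: they have to be found in the camera images.
- top_handle (a point): Handle of the top cover (the part to move), its middle: a black bar 14 mm thick, 90 mm long, 30 mm high with flat parallel sides, standing on the middle of a grey plate 80 x 130 x 5 mm. The point is 15 mm above the plate's upper face, 20 mm above its underside. x runs across the bar (80 mm side), y along the bar (130 mm side), z out of the plate on the handle's side.
- cover_top: The same top cover, about 120 to 210 g; origin in the middle of the plate's underside, same axes. Two 10.5 mm round holes go through the plate at x = 0, y = +52 and -52 mm. At the start it leans at about 25 degrees, not fixed: its -x edge rests on the near cover's plate beside that one's bar, its underside on the bar of the far cover.
- near_handle (a point): Middle of the bar of a second, equal cover, lying flat on the worktop under the low edge of the top cover; same axes. Must stay where it is.
- far_handle (a point): Middle of the bar of a third, equal cover, lying flat on the worktop under the raised side of the top cover, which rests on its bar; same axes. Must stay where it is.
- junction_box: Light grey junction box, fixed, 132 x 190 mm, 86 mm high, sloping front towards the robot; origin on its underside, 80 mm behind its front. In the slope is a recess with two terminal blocks between two aluminium rails. On each rail stands a threaded stud, square to the slope, 8 mm thick, tapering to 5 mm over the last 3 mm, its tip 14 mm above the rail.
- seat: Middle of the plane of the rails' upper faces, about 63 mm above the worktop. x points up the slope (25 degrees from level), y across the box, z squarely out of the slope. Rails: along x, 120 mm long, 18 mm wide, at y = +52 and -52 mm, 6 mm above the slope around them, which runs 65 mm up and down from here. Nothing between the rails stands above them.
- stud_range (a point): Same place as the seat, same axes. The two studs stand at y = +52 and -52 mm, both at the same x, which differs from run to run, anywhere from -8 to +8 mm: not reported, to be felt or seen. They are clamped and do not give. Cover on the studs: its underside lies on the rails, its middle at the studs' x, either way round. Holes beside the studs: it stays on the tips, 14 mm higher.
- bottle_amber: Amber reagent bottle, 56 mm wide, 118 mm high, standing behind the pile; origin in the middle of its foot. To be left alone.
- spare_terminals: Spare white screw terminal block, 18 x 52 x 20 mm, lying to the right of the box; origin in the middle of the underside. To be left alone.
- hex_keys: Red folding hex-key set, 22 x 86 x 23 mm, lying to the left of the pile; origin in the middle of the underside. To be left alone.

How it is judged:
By the outcome, as a careful person would: the job done as asked, in the order asked, and still so for the second after the job is handed in, with the robot touching nothing.
It also fails if it takes over 51 s, if anything falls off the work surface, if the arm or the gripper's body presses on something with over 40 N, if the wrist force passes 120 N, or if a joint passes its speed limit or range.

## Robot

A 7-joint arm with a two-finger parallel gripper is mounted at the origin on a cart in front of the work surface, level with it; the furniture and walls round the work are solid. World frame = base frame: x ahead of the robot, y to its left, z up, the work surface at z = 0. Lengths are in mm, angles in rad, forces in N, time in s.
With the tool pointing down it reaches from about 400 to 875 mm from the base axis. Payload 4.4 kg.
Tool frame: the origin (TCP) lies between the finger pads; the fingertips stand ctrl.finger_overhang ahead of it and the grasp point (between the pads) lies 11 mm behind it (ctrl.finger_overhang is the distance from the TCP to the fingertips, in mm); z points along the fingers, y is the direction in which the jaws open and shut (so a half turn about z gives the same grasp; the last joint's range is limited). The gripper opens to 85 mm and grips with 20 to 120 N. Pads are 22 mm wide; open, the fingers measure 114 mm over their backs; the gripper's body (76 mm by 85 mm) begins 54 mm behind the grasp point. The pads swing forward as they close: fully open they stand 13 mm farther back than shut.
Start: joints at [1.18, 0.628, 0.038, 1.517, -0.027, 0.996, -0.02], TCP at [207.455, -616.02, 239.313] pointing down, gripper open.
Joint ranges: [-3.06, 3.06], [-0.37, 2.12], [-1.25, 1.32], [0.18, 2.47], [-1.1, 4.24], [0.23, 1.98], [-2.94, 2.94]. Speed limits (rad/s): [2.57, 2.57, 3.14, 3.14, 3.14, 3.14, 3.14].

## Interface

Orientations are given as [roll, pitch, yaw] about the fixed x, y, z axes, in that order (R = Rz(yaw) Ry(pitch) Rx(roll)).
In Python, from cell import ctrl gives the robot as it stands. The module is installed in compiled form; this text tells all that it offers.
- The arm moves only by the tool step_arm, never from a script. Its argument "deltas" is a list that holds one entry, the list of rows, each a list of 7 numbers: the opening, from 0 (shut) to 1 (fully open), then the shift along the world's x, y, z in mm, then the turn, a rotation vector about the world's x, y, z in rad. In form: [[[grip, tx, ty, tz, rx, ry, rz], ...]]. A call has 1 to 10 rows; each row shifts and turns the commanded pose from where the row before left it; what a row does not reach is not made up. A row lasts 1/12 s, in which the tool goes at most 41.7 mm and 7.16 degrees, less where a joint would pass 70% of its speed; a pose out of reach is approached as far as the arm can. A call is refused whole if a number of a shift passes 41.7 or a number of a turn 0.125, either way. A call with a gripper value outside its range is refused whole. The fingers move at their own pace and stop on an object; the grip force is fixed at half the most. Time passes only in rows, so rows that do not move let the fingers close. It gives the time, the measured TCP pose, the force and the opening at its end, in the units of the state.
- ctrl.read_state(): the state, without advancing time (a new reading comes with each control period).
- ctrl.get_image(name): name is "scene" or "side" or "wrist"; returns (picture, depth): 384x512x3 uint8, red, green, blue; 384x512 float32, mm along the optical axis (not along the pixel's ray), 0 where there is no reading.
- ctrl.camera_info(name): a dict with "intrinsics" (3x3 intrinsics, pixels), "distortion" ([k1, k2, p1, p2, k3] as OpenCV has them; the pictures are not rectified), "rvec" (rotation vector, rad) and "tvec" (3), from world to camera coordinates, as OpenCV has them. Camera axes: x right, y down, z forward; pixel columns grow to the right and rows downward; lengths in mm; the calibration is good to about 2 mm. A picture is of the moment at which its call begins: read the wrist's pose just before it. camera_info takes no time and is no camera call; for the wrist camera it gives the pose at the moment of the call.
- ctrl.finish_job(): hands the job in, once; it reports no verdict.
The state is a dict: "clock": time; "qpos": joint angles; "qd": joint speeds; "tau": joint torques, N m; "eef_pos": TCP position; "tool_rot": TCP orientation; "force": force on the tool from outside, world axes, zero at the start; "torque": the same for the moment, N m; "width": finger opening in mm.
Only numpy, scipy, OpenCV 4.12 (cv2) and the standard library are available. Lean on these libraries where they do the work, as an engineer would, in place of code of your own. Each camera call takes 0.05 s, during which the arm holds its last target.

## Working session

There is one attempt and no reset: what is moved stays moved. The work goes in short steps, Python scripts to look and compute and a tool call to move; the robot and the scene stay as the last step left them, time stands still between calls to the robot, and variables do not carry over. Pictures are saved under pics/ and viewed, and the job is handed in when it is done.

Besides the shell and the picture viewer there is one more tool, called by a JSON object that holds its "name" and its "arguments". step_arm: Moves the arm, as the interface text tells. Its arguments: {"type":"object","properties":{"deltas":{"type":"array"}},"required":["deltas"]}

```bash
mkdir -p pics; ls; python3 - <<'E'
from cell import ctrl
import cv2,numpy as np
s=ctrl.read_state(); print(s); print(ctrl.finger_overhang)
for n in("scene","side","wrist"):
    i=ctrl.camera_info(n); p,d=ctrl.get_image(n)
    np.savez(f"{n}0.npz",p=p,d=d,**{k:np.array(v) for k,v in i.items()})
    cv2.imwrite(f"pics/{n}0.png",cv2.resize(p[:,:,::-1],(768,576)))
    R=cv2.Rodrigues(np.array(i['rvec'],float))[0]; print(n,np.round(-R.T@np.array(i['tvec']).ravel()),i['distortion'],(d>0).mean())
E
```

```text
pics
{'clock': 0.0, 'qpos': array([ 1.18020549,  0.62936356,  0.03846232,  1.51836307, -0.02699787,
        0.99632885, -0.02003321]), 'qd': array([-1.93773467e-03,  5.25573648e-04, -2.59533186e-05, -4.80998347e-04,
       -2.18014946e-05,  3.15152076e-04, -1.64665024e-04]), 'tau': array([ 4.06610679e-04, -5.63407516e+01,  1.22661520e+00, -1.93442219e+01,
        1.10868594e-02,  1.07406598e-02,  1.63056870e-05]), 'eef_pos': array([ 207.23983951, -615.42418757,  238.37974993]), 'tool_rot': array([-3.13964886e+00,  4.05542353e-05,  3.24742460e-01]), 'force': array([-0.25799201,  0.37500943,  0.49543724]), 'torque': array([-0.02470636,  0.0473015 ,  0.00734567]), 'width': 85.05813842291239}
8.0
scene [-132. -447. 1026.] [-0.1039438  0.         0.         0.         0.       ] 0.9961039225260416
side [-248. -621.  665.] [-0.03507021  0.          0.          0.          0.        ] 0.9959309895833334
wrist [ 270. -594.  373.] [-0.08420995  0.          0.          0.          0.        ] 0.9958902994791666
```

View pics/scene0.png

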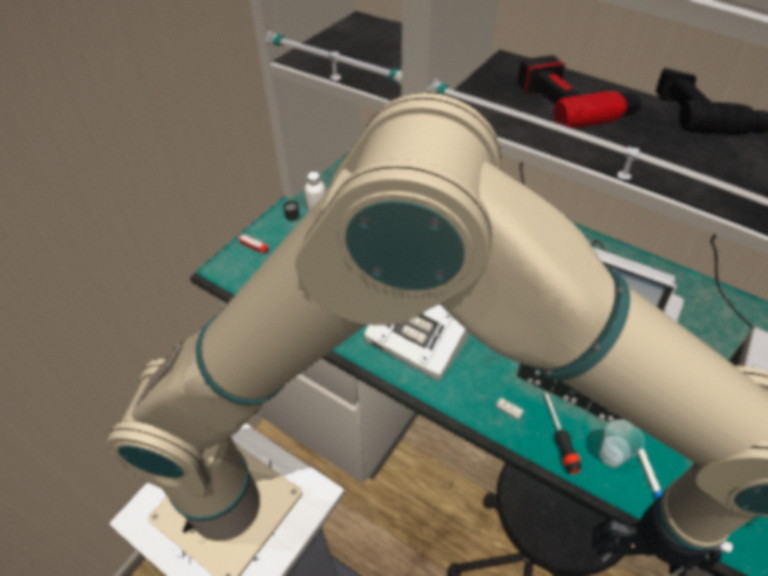

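View pics/side0.png

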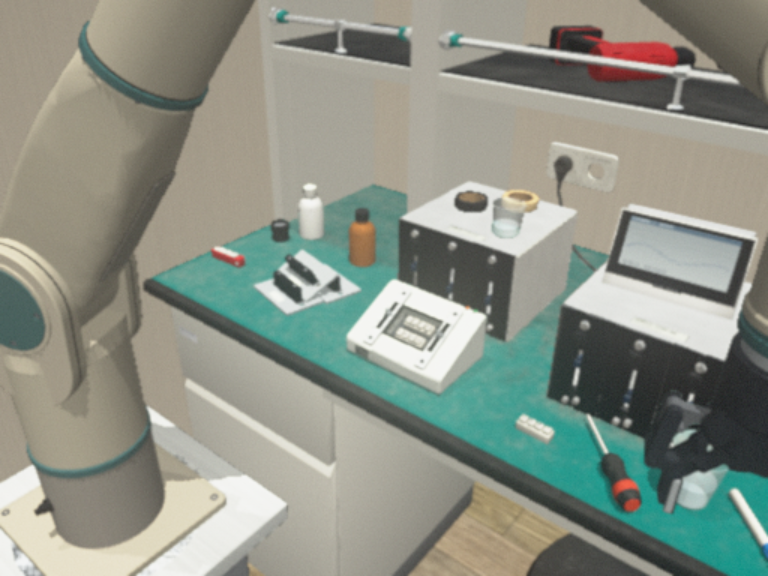

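View pics/wrist0.png

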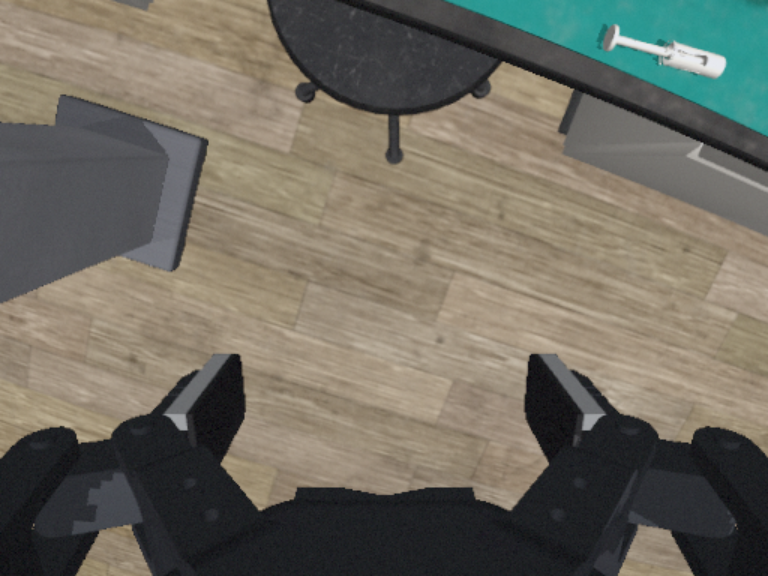

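```bash
cat > h.py <<'E'
import numpy as np,cv2
def load(n):
    z=np.load(n); return z['p'],z['d'],z
def pts(uv,dep,z):
    """pixels (N,2), depth (N) -> world"""
    uv=np.asarray(uv,float).reshape(-1,1,2)
    n=cv2.undistortPoints(uv,z['intrinsics'].astype(float),z['distortion'].astype(float)).reshape(-1,2)
    c=np.c_[n,np.ones(len(n))]*np.asarray(dep,float).reshape(-1,1)
    R=cv2.Rodrigues(z['rvec'].astype(float))[0]
    return (c-z['tvec'].astype(float).ravel())@R
def cloud(z):
    d=z['d']; v,u=np.mgrid[:d.shape[0],:d.shape[1]]
    return pts(np.c_[u.ravel(),v.ravel()],d.ravel(),z).reshape(*d.shape,3)
def ray(uv,z):
    R=cv2.Rodrigues(z['rvec'].astype(float))[0]
    o=-R.T@z['tvec'].astype(float).ravel()
    return o,pts(uv,np.ones(len(np.reshape(uv,(-1,2)))),z)-o
def onplane(uv,z,p0,n):
    o,d=ray(uv,z); return o+d*(((p0-o)@n)/(d@n))[:,None]
def proj(P,z):
    return cv2.projectPoints(np.asarray(P,float).reshape(-1,1,3),z['rvec'].astype(float),z['tvec'].astype(float),z['intrinsics'].astype(float),z['distortion'].astype(float))[0].reshape(-1,2)
E
python3 - <<'E'
from h import *
p,d,z=load('side0.npz'); C=cloud(z)
print(z['intrinsics'])
# table height
t=(p[...,1].astype(int)-p[...,0]>40)
print('table z',np.percentile(C[t][:,2],[5,50,95]))
cr=p[155:215,155:245]; cv2.imwrite('pics/pile.png',cv2.resize(cr[:,:,::-1],None,fx=8,fy=8,interpolation=cv2.INTER_NEAREST))
cr=p[180:265,225:330]; cv2.imwrite('pics/box.png',cv2.resize(cr[:,:,::-1],None,fx=7,fy=7,interpolation=cv2.INTER_NEAREST))
E
```

```text
[[444.7162163    0.         255.14107315]
 [  0.         444.7162163  181.26861053]
 [  0.           0.           1.        ]]
table z [-3.17056388 -0.915436    1.49765621]
```

View pics/pile.png

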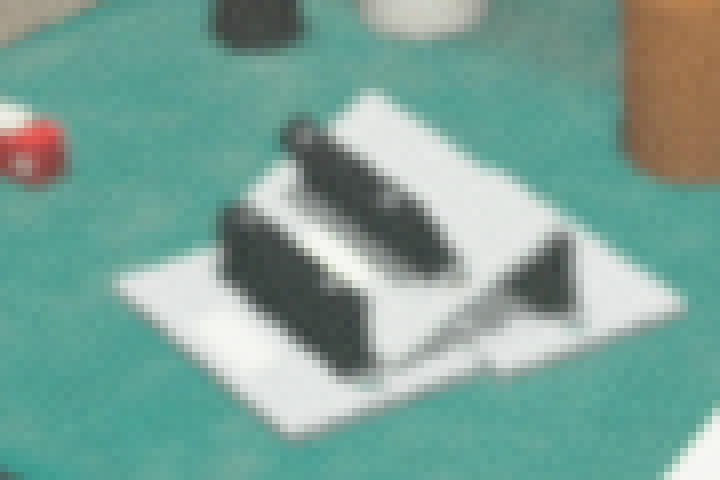

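View pics/box.png

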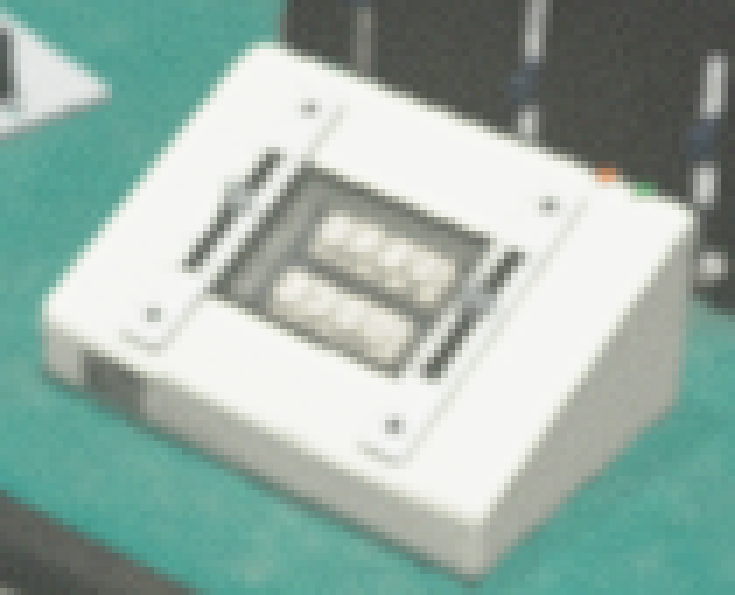

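```bash
python3 - <<'E'
from h import *
p,d,z=load('side0.npz'); C=cloud(z)
hsv=cv2.cvtColor(p,cv2.COLOR_RGB2HSV)
def fit(P):
    for _ in range(5):
        c=P.mean(0); u,s,v=np.linalg.svd(P-c,full_matrices=False); n=v[2]*np.sign(v[2][2]); r=(P-c)@n; P=P[abs(r)<max(2*r.std(),1)]
    return c,n,r.std(),len(P)
# box: crop origin(225,180)/7
m=np.zeros(d.shape,np.uint8)
cv2.fillPoly(m,[np.int32([[232,222],[262,190],[320,212],[294,248]])],1)
m&=((hsv[...,2]>200)&(hsv[...,1]<40)).astype(np.uint8)
c,n,s,k=fit(C[m>0]); print('slope',c,n,s,k,'tilt',np.degrees(np.arccos(n[2])),'az',np.degrees(np.arctan2(n[1],n[0])))
# top plate: crop origin (155,155)/8
m=np.zeros(d.shape,np.uint8); 
cv2.fillPoly(m,[np.int32([[203,197],[204,190],[214,190],[224,184],[216,177],[202,169],[198,171],[212,180],[213,188],[205,189],[196,184]])],1)
P=C[m>0]; P=C[176:189,213:223].reshape(-1,3)
c,n,s,k=fit(P); print('top',c,n,s,k,'tilt',np.degrees(np.arccos(n[2])),'az',np.degrees(np.arctan2(n[1],n[0])))
# dark bars
g=p.max(2)<90
for y in range(167,204): print(y,''.join('#' if g[y,x] else '.' for x in range(178,230)))
np.set_printoptions(precision=0,suppress=True,linewidth=200)
for name,uv in dict(table=[(170,190)],near_top_l=[(183,182)],near_top_r=[(200,190)],top_l=[(193,172)],top_r=[(210,185)],plate=[(203,168),(225,184),(205,199)],nearcorner=[(170,191),(192,209)]).items():
    for u,v in uv: print(name,u,v,C[v,u])
E
```

```text
slope [ 503.83230317 -103.03714659   58.36621715] [-4.17094966e-01  7.99125552e-04  9.08862559e-01] 2.2481053078220667 1716 tilt 24.651364196318653 az 179.89022532248524
top [586.62538385 172.938246    29.81129015] [ 0.57153973 -0.29677222  0.76502849] 5.478309237372363 118 tilt 40.090473460615286 az -27.44061301157262
167 ....................................................
168 ....................................................
169 ....................................................
170 ....................................................
171 ....................................................
172 ....................................................
173 ..............####..................................
174 ..............######................................
175 ...............######...............................
176 ...............########.............................
177 ...............#########............................
178 ................########............................
179 .................#######............................
180 ...................#####..........
[... 959 characters left out ...]
............................
198 .................#####..............................
199 ..................#####.............................
200 ...................###..............................
201 ....................................................
202 ....................................................
203 ....................................................
table 170 190 [493. 280.   4.]
near_top_l 183 182 [518. 247.  32.]
near_top_r 200 190 [538. 199.  14.]
top_l 193 172 [553. 240.  54.]
top_r 210 185 [547. 167.  38.]
plate 203 168 [607. 252.  41.]
plate 225 184 [578. 137.  38.]
plate 205 199 [515. 157.  10.]
nearcorner 170 191 [492. 279.   2.]
nearcorner 192 209 [463. 157.   2.]
```

```bash
python3 - <<'E'
from h import *
np.set_printoptions(precision=0,suppress=True,linewidth=200)
p,d,z=load('side0.npz'); C=cloud(z)
ok=(d>700)
P=C[ok]
r=np.hypot(P[:,0],P[:,1]); a=np.degrees(np.arctan2(P[:,1],P[:,0]))
for a0 in range(-80,40,10):
    print(a0,[ (lambda s: s.max().round() if s.any() else None)(np.where((a>=a0)&(a<a0+10)&(r>=r0)&(r<r0+60)&(P[:,2]<500),P[:,2],0)) for r0 in range(350,900,60)])
w=np.load('wrist0.npz'); R=cv2.Rodrigues(w['rvec'])[0]; print(w['intrinsics'],R*100)
E
```

```text
-80 [None, None, None, None, None, None, None, None, None, None]
-70 [None, None, None, None, None, None, None, None, None, None]
-60 [None, None, None, np.float64(1.0), np.float64(33.0), np.float64(59.0), np.float64(83.0), np.float64(15.0), np.float64(1.0), None]
-50 [None, None, np.float64(3.0), np.float64(3.0), np.float64(33.0), np.float64(173.0), np.float64(175.0), np.float64(174.0), np.float64(172.0), None]
-40 [None, np.float64(3.0), np.float64(3.0), np.float64(21.0), np.float64(173.0), np.float64(174.0), np.float64(274.0), np.float64(284.0), np.float64(471.0), np.float64(418.0)]
-30 [np.float64(1.0), np.float64(25.0), np.float64(57.0), np.float64(69.0), np.float64(3.0), np.float64(173.0), np.float64(284.0), np.float64(475.0), np.float64(478.0), np.float64(418.0)]
-20 [np.float64(2.0), np.float64(42.0), np.float64(78.0), np.float64(90.0), np.float64(173.0), np.float64(227.0), np.float64(472.0), np.float64(472.0), np.float64(479.0), np.float64(479.0)]
-10 [np.float64(3.0), np.float64(49.0), np.float64(77.0), np.float64(88.0), np.float64(173.0), np.float64(226.0), np.float64(474.
[... 198 characters left out ...]
4(500.0), np.float64(500.0), np.float64(499.0)]
10 [np.float64(2.0), np.float64(3.0), np.float64(36.0), np.float64(57.0), np.float64(44.0), np.float64(81.0), np.float64(472.0), np.float64(475.0), np.float64(419.0), np.float64(420.0)]
20 [np.float64(1.0), np.float64(3.0), np.float64(7.0), np.float64(55.0), np.float64(56.0), np.float64(43.0), np.float64(40.0), np.float64(476.0), np.float64(483.0), np.float64(494.0)]
30 [None, np.float64(2.0), np.float64(3.0), np.float64(2.0), np.float64(20.0), np.float64(24.0), np.float64(361.0), np.float64(435.0), np.float64(498.0), np.float64(494.0)]
[[317.   0. 256.]
 [  0. 317. 188.]
 [  0.   0.   1.]] [[ 32. -95.  -0.]
 [-91. -31.  26.]
 [-25.  -8. -96.]]
```

```bash
python3 - <<'E'
import numpy as np
a=np.radians(np.linspace(-71.4,-18.4,12)); p=470*np.c_[np.cos(a),np.sin(a)]
print(np.diff(p,axis=0).round(1).tolist(), p[0],p[-1], np.diff(a)[0])
E
```

```text
[[36.9, 14.2], [35.6, 17.2], [34.0, 20.1], [32.2, 22.9], [30.1, 25.5], [27.9, 28.0], [25.4, 30.2], [22.8, 32.3], [20.0, 34.1], [17.1, 35.6], [14.0, 36.9]] [ 149.91087537 -445.4511527 ] [ 445.97172547 -148.35504737] 0.08409313668699947
```

{"name": "step_arm", "arguments": {"deltas": [[[1,-5,15,30,0,0,0],[1,-13,39,8,0,0,0],[1,-13,39,8,0,0,0],[1,-13,39,8,0,0,0],[1,-13,39,6,0,0,0]]]}}

```text
clock: 0.57
eef_pos: [150.0, -443.8, 299.3]
tool_rot: [-3.142, -0.0, 0.325]
force: [0.4, 0.4, 0.7]
width: 85.3
```

{"name": "step_arm", "arguments": {"deltas": [[[0.3,37,14,0,0,0,0.084],[0.3,36,17,0,0,0,0.084],[0.3,34,20,0,0,0,0.084],[0.3,32,23,0,0,0,0.084],[0.3,30,25,0,0,0,0.084],[0.3,28,28,0,0,0,0.084],[0.3,25,30,0,0,0,0.084],[0.3,23,32,0,0,0,0.084],[0.3,20,34,0,0,0,0.084],[0.3,17,36,0,0,0,0.084]]]}}

```text
clock: 1.4
eef_pos: [433.8, -185.1, 299.2]
tool_rot: [3.141, -0.0, 1.169]
force: [1.3, -0.2, 0.0]
width: 25.6
```

{"name": "step_arm", "arguments": {"deltas": [[[0.3,14,37,0,0,0,0.084],[0.3,0,0,0,0,0,0],[0.3,0,0,0,0,0,0]]]}}

```text
clock: 1.65
eef_pos: [447.3, -147.2, 299.2]
tool_rot: [-3.141, -0.001, 1.254]
force: [-1.3, -0.7, 0.6]
width: 25.6
```

```bash
cat > snap.py <<'E'
import sys
from cell import ctrl
from h import *
tag=sys.argv[1]
for n in sys.argv[2:]:
    s=ctrl.read_state(); i=ctrl.camera_info(n); p,d=ctrl.get_image(n)
    np.savez(f"{n}{tag}.npz",p=p,d=d,eef=s['eef_pos'],rot=s['tool_rot'],**{k:np.array(v) for k,v in i.items()})
    cv2.imwrite(f"pics/{n}{tag}.png",cv2.resize(p[:,:,::-1],(768,576)))
    print(s['clock'],s['eef_pos'],s['tool_rot'],s['width'],s['force'],s['qpos'])
E
python3 snap.py 1 wrist
```

```text
1.65 [ 447.31304556 -147.18746089  299.16171085] [-3.14142197e+00 -7.44993443e-04  1.25411679e+00] 25.61218757026506 [-1.34579702 -0.65976841  0.64672143] [ 0.51336609  0.31261677 -0.33457165  1.90946959  0.1244748   0.93960036
 -0.19648433]
```

View pics/wrist1.png

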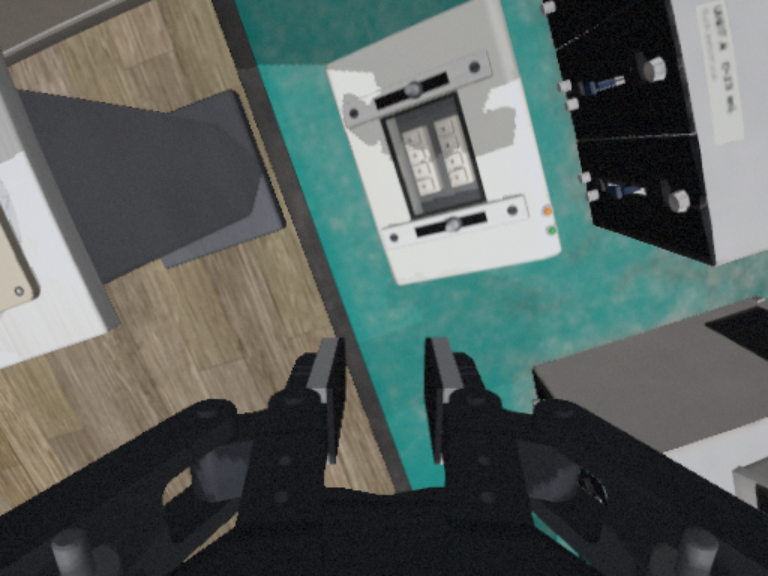

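```bash
python3 - <<'E'
from h import *
p,d,z=load('wrist1.npz')
x0,y0=215,0
cr=p[0:192,215:375]; cv2.imwrite('pics/box1.png',cv2.resize(cr[:,:,::-1],(640,768)).__getitem__((slice(0,600),)))
# stud details
for i,(u,v) in enumerate([(276,60),(302,150)]):
    c=p[v-20:v+20,u-27:u+27]; cv2.imwrite(f'pics/stud{i}.png',cv2.resize(c[:,:,::-1],None,fx=12,fy=12,interpolation=cv2.INTER_NEAREST))
a=cv2.imread('pics/stud0.png');b=cv2.imread('pics/stud1.png'); 
im=np.vstack([a,b]); cv2.imwrite('pics/studs.png',cv2.resize(im,None,fx=.6,fy=.6))
E
```

```text
(no output)
```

View pics/box1.png

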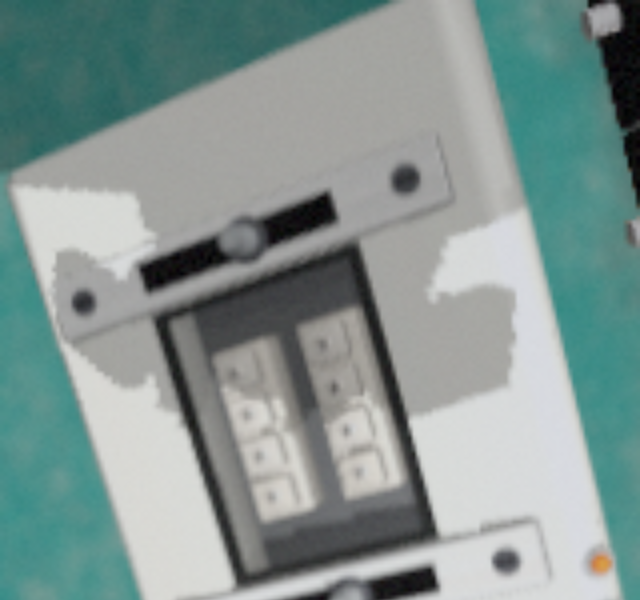

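View pics/studs.png

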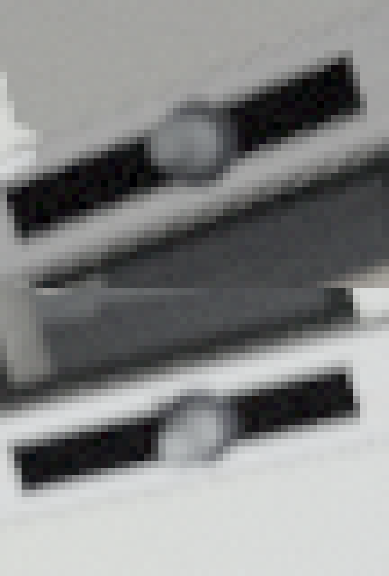

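```bash
cat > box.py <<'E'
from h import *
np.set_printoptions(precision=2,suppress=True,linewidth=160)
p,d,z=load('wrist1.npz'); C=cloud(z); hsv=cv2.cvtColor(p,cv2.COLOR_RGB2HSV)
m=np.zeros(d.shape,np.uint8); cv2.fillPoly(m,[np.int32([[222,50],[315,8],[325,20],[360,165],[350,168],[268,182]])],1)
# exclude recess & rails
ex=np.zeros_like(m); cv2.fillPoly(ex,[np.int32([[226,72],[324,32],[330,55],[353,128],[354,148],[258,168]])],1)
P=C[(m>0)&(ex==0)]
for _ in range(6):
    c=P.mean(0); n=np.linalg.svd(P-c,full_matrices=False)[2][2]; n*=np.sign(n[2]); r=(P-c)@n; P=P[abs(r)<max(2*r.std(),.5)]
print('slope n',n,'tilt',np.degrees(np.arccos(n[2])),'az',np.degrees(np.arctan2(n[1],n[0])),r.std(),len(P))
rp=c+6*n
g=p.max(2)
# blobs
B=((g<95)&(m>0)).astype(np.uint8)
k,l,st,ce=cv2.connectedComponentsWithStats(B)
for i in range(1,k):
    if st[i,4]>6: print(i,st[i],ce[i],onplane(ce[i:i+1],z,rp,n)[0])
# rail heights by depth
for u,v in [(245,71),(308,48),(270,156),(335,142)]: print('h above slope',((C[v-1:v+2,u-1:u+2].reshape(-1,3)-c)@n).mean())
np.savez('boxplane.npz',c=c,n=n)
E
python3 box.py
```

```text
slope n [-0.42 -0.    0.91] tilt 24.891308634202684 az -179.94400195661385 0.6206732108308117 3765
1 [313  42   7   6  35] [315.94  44.43] [545.35 -46.53  84.25]
2 [250  48  49  25 343] [274.31  60.39] [501.27 -46.62  63.8 ]
3 [ 253   61   71   86 1621] [289.43  99.91] [504.63 -92.55  65.34]
4 [233  73   6   5  23] [235.22  75.09] [454.5  -45.98  42.09]
5 [339 139   5   3  13] [341. 140.] [ 544.87 -150.65   83.98]
6 [306 142  18   9 103] [314.79 145.93] [ 517.07 -150.47   71.08]
7 [277 146  24  12 121] [287.38 152.08] [ 485.72 -150.16   56.54]
8 [261 157   4   3   9] [262.33 158.11] [ 454.49 -150.31   42.04]
h above slope 5.699217401620345
h above slope 5.953100335916257
h above slope 5.516165769957883
h above slope 6.364571021310736
```

```bash
python3 - <<'E'
from h import *
np.set_printoptions(precision=2,suppress=True)
p,d,z=load('wrist1.npz'); b=np.load('boxplane.npz'); c,n=b['c'],b['n']
ux=np.array([n[2],0,-n[0]]); 
S=np.array([499.8,-98.4,63.1]); print('seat off slope',(S-c)@n)
for uv in ([276.1,59.7],[302.2,149.3]):
  for h in (0,7,14): 
    q=onplane([uv],z,c+(6+h)*n,n)[0]; print(h,q,'x_s',(q-S)@ux,'y_s',q[1]+98.4)
for xs in(-8,0,4,8):
  for y in (52,-52):
    B=S+xs*ux+np.array([0,y,0]); print(xs,y,proj([B,B+14*n],z))
print('cam',ray([[0,0]],z)[0])
for u,v,w in[(275,60,1),(302,149,1)]:
  q=cloud(z)[v-4:v+5,u-4:u+5]; print(((q-S)@n).round(0))
E
```

```text
seat off slope 6.007261274989466
0 [503.29 -46.62  64.73] x_s 3.8500889307500326 y_s 51.78144697946603
7 [502.58 -47.36  72.12] x_s 6.31953245385127 y_s 51.042887690450954
14 [501.87 -48.1   79.51] x_s 8.788975976952461 y_s 50.30432840143588
0 [ 502.82 -150.96   64.47] x_s 3.3195255686082343 y_s -52.56363706300172
7 [ 502.13 -149.61   71.87] x_s 5.7996049320283625 y_s -51.21046192191906
14 [ 501.43 -148.26   79.26] x_s 8.279684295448467 y_s -49.857286780836404
-8 52 [[266.59  63.17]
 [261.77  63.52]]
-8 -52 [[293.2  150.93]
 [289.54 154.16]]
0 52 [[272.94  60.7 ]
 [268.29  60.97]]
0 -52 [[299.44 149.46]
 [295.95 152.68]]
4 52 [[276.17  59.46]
 [271.61  59.67]]
4 -52 [[302.6  148.72]
 [299.2  151.92]]
8 52 [[279.43  58.2 ]
 [274.96  58.37]]
8 -52 [[305.8  147.98]
 [302.49 151.17]]
cam [468.06 -83.46 433.32]
[[15. 12. 13. 10.  8.  6.  2.  2. -0.]
 [12. 14. 15. 12. 10.  9.  4.  2.  1.]
 [12. 14. 12. 13. 11. 10.  6.  3. -0.]
 [13. 13. 14. 13. 10.  9.  6.  2. -1.]
 [14. 15. 13. 12. 11.  8.  7.  2. -1.]
 [14. 14. 12. 12. 11.  5.  4. -0. -1.]
 [13. 11. 11. 10.  7.  2.  1. -0. -0.]
 [ 1.  0.  1.  1.  0.  1.  0. -0. -0.]
 [ 1.  1. -0. -2.  0.  1.  1. -2. -0.]]
[[-0.  1.  1.  2.  3.  2.  1.  0. -0.]
 [ 0.  7.  7.  5.  4.  3.  1.  1.  1.]
 [11. 12. 11.  7.  8.  7.  1.  0.  1.]
 [12. 13. 13. 12.  9.  8.  4. -0.  0.]
 [14. 13. 13. 13. 10.  7.  3. -0.  1.]
 [14. 14. 15. 13. 10.  8.  3.  0.  0.]
 [14. 15. 13. 13. 11.  7.  1.  0.  0.]
 [13. 13. 14. 12. 11.  2. -0.  1.  0.]
 [-0. 12. 12. 10. -0.  0. -1.  0. -2.]]
```

```bash
python3 - <<'E'
from h import *
np.set_printoptions(precision=2,suppress=True)
p,d,z=load('wrist1.npz'); b=np.load('boxplane.npz'); c,n=b['c'],b['n']
ux=np.array([n[2],0,-n[0]]); S=np.array([499.8,-98.4,63.1]); C=cloud(z)-S
X=C@ux;Y=C[...,1];H=C@n
for y in(52,-52):
  for lo,hi in((2,6),(6,10),(10,12),(12.,17)):
    m=(abs(X)<16)&(abs(Y-y)<9)&(H>lo)&(H<hi)
    print(y,lo,m.sum(),X[m].mean(),(np.percentile(X[m],5)+np.percentile(X[m],95))/2,Y[m].mean(), X[m].min(),X[m].max())
E
```

```text
52 2 12 7.223445757205712 7.687574534254112 51.98683032791843 3.783555549592783 14.622468364118514
52 6 10 6.592870522819344 6.335920574219092 53.12975468458632 4.43250329902274 7.880407258910887
52 10 14 4.728200044854951 4.622138782037087 53.030007770494144 0.9262008645321587 7.264654094776845
52 12.0 31 4.1317619881928405 4.114647769404326 52.83058105662308 0.5764446730709694 6.7622593019776644
-52 2 9 5.959003915007914 5.738861681148784 -49.02554858824883 4.15730858196538 7.2960552078105545
-52 6 11 5.605937609867137 4.684486517757848 -49.41556269419797 0.8156193923322618 7.526660735923774
-52 10 12 4.733898720932554 4.311709072255593 -50.18514845391295 1.1455921322828462 6.887105209299072
-52 12.0 20 4.558156409723353 4.400408900928221 -50.307099629190496 2.247375002581272 6.637370724572777
```

{"name": "step_arm", "arguments": {"deltas": [[[0.3,8,36,0,0,0,0.05],[0.3,8,36,0,0,0,0.05],[0.3,8,36,0,0,0,0.05],[0.3,8,36,0,0,0,0.05],[0.3,8,36,0,0,0,0.05],[0.3,8,36,0,0,0,0.05],[0.3,8,36,0,0,0,0.05],[0.3,8,36,0,0,0,0.05],[0.3,8,36,0,0,0,0.05],[0.3,8,36,0,0,0,0.05]]]}}

```text
clock: 2.53
eef_pos: [527.6, 209.5, 298.9]
tool_rot: [-3.141, 0.002, 1.747]
force: [0.6, 0.7, 0.1]
width: 25.6
```

{"name": "step_arm", "arguments": {"deltas": [[[0.3,0,0,0,0,0,0],[0.3,0,0,0,0,0,0]]]}}

```text
clock: 2.7
eef_pos: [526.9, 210.9, 298.6]
tool_rot: [-3.141, -0.0, 1.749]
force: [-0.1, -1.7, -0.9]
width: 25.6
```

```bash
python3 snap.py 2 wrist
```

```text
2.7 [526.9222884  210.88042298 298.55487907] [-3.14078313e+00 -2.22431824e-04  1.74939610e+00] 25.616496529929204 [-0.13626782 -1.69367591 -0.88312228] [-0.09006148  0.4864446  -0.5182081   1.66490092  0.26771989  1.06230929
 -0.51125987]
```

View pics/wrist2.png

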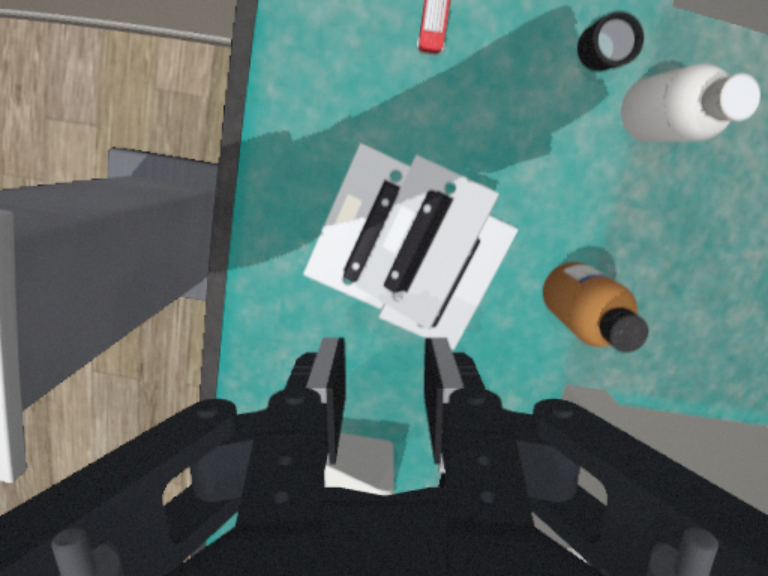

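```bash
python3 - <<'E'
from h import *
np.set_printoptions(precision=2,suppress=True,linewidth=160)
p,d,z=load('wrist2.npz'); C=cloud(z)
cr=p[85:240,195:355]; cv2.imwrite('pics/pile2.png',cv2.resize(cr[:,:,::-1],None,fx=3.8,fy=3.8,interpolation=cv2.INTER_CUBIC))
m=np.zeros(d.shape,np.uint8); cv2.fillPoly(m,[np.int32([[302,125],[327,133],[290,210],[270,200]])],1)
P=C[m>0]
for _ in range(6):
    c=P.mean(0); n=np.linalg.svd(P-c,full_matrices=False)[2][2]; n*=np.sign(n[2]); r=(P-c)@n; P=P[abs(r)<max(2*r.std(),.5)]
print('top n',n,'c',c,'tilt',np.degrees(np.arccos(n[2])),'az',np.degrees(np.arctan2(n[1],n[0])),r.std(),len(P))
np.savez('topplane.npz',c=c,n=n)
B=((p.max(2)<60)).astype(np.uint8); B[225:]=0;B[:,:200]=0;B[:,340:]=0;B[:90]=0
k,l,st,ce=cv2.connectedComponentsWithStats(B)
for i in range(1,k):
    if st[i,4]>15: 
        cs=cv2.findContours((l==i).astype(np.uint8),0,2)[0][0]; r=cv2.minAreaRect(cs); print(i,st[i],ce[i],r, 'depthmean',C[l==i].mean(0)); 
E
```

```text
top n [ 0.96 -0.21  0.17] c [581.23 208.44  37.39] tilt 80.34174672849322 az -12.473918650178094 9.191949969270095 2115
1 [230 121  36  61 366] [251.19 141.69] ((247.10769653320312, 152.48358154296875), (10.753374099731445, 66.1513671875), 25.016895294189453) depthmean [517.65 228.04  34.89]
2 [ 257  128   44   66 1019] [278.62 160.4 ] ((277.8000183105469, 160.89999389648438), (15.652474403381348, 71.55416870117188), 26.56505012512207) depthmean [554.67 213.28  50.03]
6 [239 169   7  12  16] [242.19 174.56] ((242.15069580078125, 174.56849670410156), (1.2414088249206543, 12.496849060058594), 24.443954467773438) depthmean [513.76 184.41  34.19]
```

View pics/pile2.png

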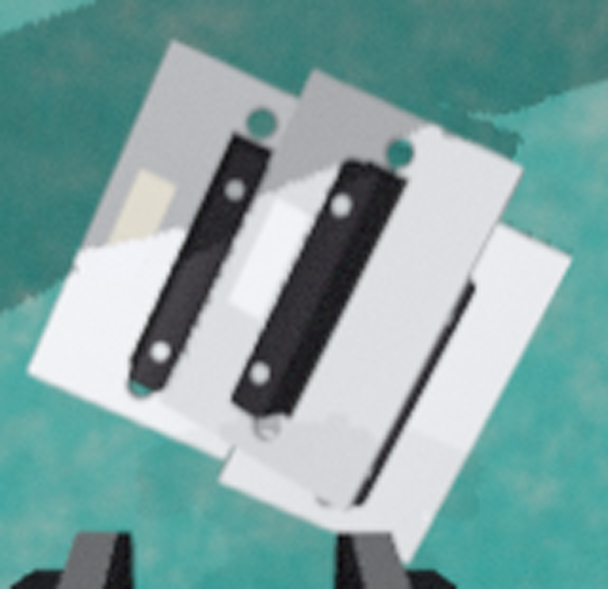

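```bash
cat > pile.py <<'E'
from h import *
np.set_printoptions(precision=2,suppress=True,linewidth=160)
p,d,z=load('wrist2.npz'); C=cloud(z)
f=lambda x,y:(195+x/3.8-.37,85+y/3.8-.37)
def msk(poly):
    m=np.zeros(d.shape,np.uint8); cv2.fillPoly(m,[np.int32(np.round([f(*q) for q in poly]))],1); return m>0
P=C[msk([(418,190),(490,195),(455,265),(360,450),(330,435)])|msk([(310,110),(350,140),(250,330),(215,320)])]
rng=np.random.default_rng(0); best=0
for _ in range(500):
    a,b,c=P[rng.choice(len(P),3,False)]; n=np.cross(b-a,c-a); 
    if np.linalg.norm(n)<50: continue
    n/=np.linalg.norm(n); k=abs((P-a)@n)<1.5
    if k.sum()>best: best=k.sum(); K=k
Q=P[K]; c=Q.mean(0); n=np.linalg.svd(Q-c,full_matrices=False)[2][2]; n*=np.sign(n[2])
print('top',n,c,'tilt',np.degrees(np.arccos(n[2])),'az',np.degrees(np.arctan2(n[1],n[0])),best,len(P),((Q-c)@n).std())
S=onplane([f(340,205),f(260,372)],z,c+30*n,n); print('screws on bar top',S,S.mean(0),np.linalg.norm(S[0]-S[1]))
H=onplane([f(400,153),f(268,425)],z,c,n); print('holes',H,H.mean(0),np.linalg.norm(H[0]-H[1]))
yd=(S[0]-S[1])/np.linalg.norm(S[0]-S[1]); yh=(H[0]-H[1])/np.linalg.norm(H[0]-H[1])
print('dirs',yd,yh,'yaw of y', np.degrees(np.arctan2(yd[1],yd[0])),np.degrees(np.arctan2(yh[1],yh[0])), yd@n,yh@n)
print('handle centre from screws',S.mean(0)-15*n,' from holes',H.mean(0)+15*n)
# corners of top plate upper face
K=onplane([f(317,70),f(522,172),f(345,508)],z,c,n); print('corners',K,np.linalg.norm(K[0]-K[1]),np.linalg.norm(K[1]-K[2]))
e=np.array([0,0,1.])
N=onplane([f(234,190),f(160,351)],z,35*e,e); print('near screws',N,N.mean(0),np.linalg.norm(N[0]-N[1]),np.degrees(np.arctan2(*(N[0]-N[1])[1::-1])))
np.savez('top.npz',c=c,n=n,h=(S.mean(0)-15*n+H.mean(0)+15*n)/2,N=N.mean(0))
E
python3 pile.py
```

```text
top [-0.41  0.1   0.91] [567.32 217.77  27.87] tilt 25.106104709315506 az 165.76447640166896 1625 1725 0.6763238291238245
screws on bar top [[555.63 241.16  53.  ]
 [540.88 183.45  52.95]] [548.25 212.3   52.98] 59.560598825748194
holes [[574.69 259.24  26.44]
 [548.99 158.5   26.38]] [561.84 208.87  26.41] 103.97202445382898
dirs [0.25 0.97 0.  ] [0.25 0.97 0.  ] yaw of y 75.65986149898139 75.69138531921902 1.9498047485402852e-16 -4.802357530550358e-16
handle centre from screws [554.42 210.74  39.39]  from holes [555.67 210.44  39.99]
corners [[543.36 280.79   9.73]
 [612.19 261.35  43.23]
 [579.38 138.55  42.48]] 78.97737575876211 127.11244269269783
near screws [[522.37 238.01  35.  ]
 [507.39 180.19  35.  ]] [514.88 209.1   35.  ] 59.733140362690875 75.47761886654521
```

```bash
cat > tgt.py <<'E'
from h import *
from scipy.spatial.transform import Rotation as Rn
from cell import ctrl
np.set_printoptions(precision=4,suppress=True,linewidth=160)
def delta(pos,n,x):
    """target TCP pos, tool z=-n, tool y=x(projected)"""
    n=np.array(n,float);n/=np.linalg.norm(n); x=np.array(x,float); x-=n*(x@n); x/=np.linalg.norm(x)
    T=np.c_[np.cross(x,-n),x,-n]
    s=ctrl.read_state(); R=Rn.from_euler('xyz',s['tool_rot'])
    rv=(Rn.from_matrix(T)*R.inv()).as_rotvec()
    print('dpos',np.array(pos)-s['eef_pos'],'rotvec',rv,np.degrees(np.linalg.norm(rv)),'tgt',pos,'q',s['qpos'],'F',s['force'])
E
python3 - <<'E'
from tgt import *
n=np.array([-.4113,.1045,.9055]);H=np.array([555,210.6,39.7])
delta(H+150*n,n,[.969,-.247,0.455])
E
```

```text
dpos [ -33.6691   17.4977 -122.9905] rotvec [-0.0145 -0.4426 -0.4183] 34.90103787983509 tgt [493.305 226.275 175.525] q [-0.0883  0.4855 -0.5166  1.6662  0.2681  1.0626 -0.5112] F [-1.0298  0.2252  0.0144]
```

{"name": "step_arm", "arguments": {"deltas": [[[0.26,-5.6,2.9,-20.5,-0.0024,-0.0738,-0.0697],[0.26,-5.6,2.9,-20.5,-0.0024,-0.0738,-0.0697],[0.26,-5.6,2.9,-20.5,-0.0024,-0.0738,-0.0697],[0.26,-5.6,2.9,-20.5,-0.0024,-0.0738,-0.0697],[0.26,-5.6,2.9,-20.5,-0.0024,-0.0738,-0.0697],[0.26,-5.6,2.9,-20.5,-0.0024,-0.0738,-0.0697],[0.26,0,0,0,0,0,0],[0.26,0,0,0,0,0,0]]]}}

```text
clock: 3.42
eef_pos: [501.0, 221.8, 194.8]
tool_rot: [2.77, 0.025, 1.389]
force: [0.5, -0.2, 0.0]
width: 22.3
```

```bash
python3 - <<'E'
from tgt import *
n=np.array([-.4113,.1045,.9055]);H=np.array([555,210.6,39.7])
delta(H+70*n,n,[.969,-.247,0.455])
E
python3 snap.py 3 wrist
```

```text
dpos [ 25.1959  -3.9057 -91.7239] rotvec [ 0.0101 -0.0702 -0.0665] 5.572768880462088 tgt [526.209 217.915 103.085] q [-0.6115  0.465  -0.0487  2.1111  0.7862  0.4463 -1.5269] F [ 0.5072 -0.1738  0.0283]
3.4167 [501.01309259 221.82073776 194.80885288] [2.76975404 0.02458667 1.38872486] 22.268841649371602 [ 0.50722765 -0.17379237  0.02833091] [-0.61151543  0.46497196 -0.04869678  2.11113116  0.78615908  0.44631198
 -1.52691861]
```

View pics/wrist3.png

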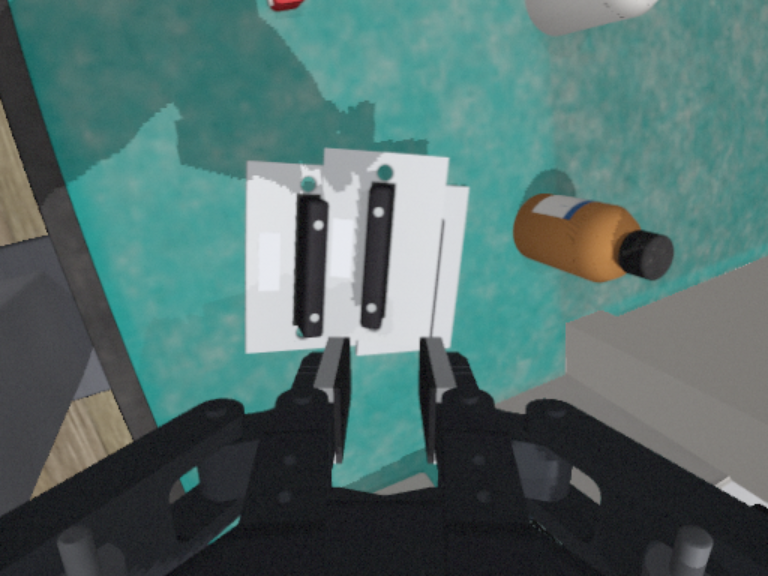

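```bash
python3 - <<'E'
from h import *
np.set_printoptions(precision=2,suppress=True,linewidth=160)
p,d,z=load('wrist3.npz'); C=cloud(z); f=lambda x,y:(x/1.5-.17,y/1.5-.17)
def msk(poly):
    m=np.zeros(d.shape,np.uint8); cv2.fillPoly(m,[np.int32(np.round([f(*q) for q in poly]))],1); return m>0
P=C[msk([(402,170),(440,170),(420,335),(393,335)])]
for _ in range(6):
    c=P.mean(0); n=np.linalg.svd(P-c,full_matrices=False)[2][2]; n*=np.sign(n[2]); r=(P-c)@n; P=P[abs(r)<max(2.5*r.std(),.8)]
print(n,c,r.std(),len(P),np.degrees(np.arccos(n[2])),np.degrees(np.arctan2(n[1],n[0])))
g=cv2.cvtColor(p,cv2.COLOR_RGB2GRAY)
def cen(x,y):
    u,v=map(int,np.round(f(x,y))); w=g[v-4:v+5,u-4:u+5].astype(float); m=(w>100); yy,xx=np.nonzero(m); return u-4+xx.mean(),v-4+yy.mean()
s=[cen(378,212),cen(371,308)]; print(s)
S=onplane(s,z,c+30*n,n); print(S,S.mean(0),np.linalg.norm(S[0]-S[1]),'handle',S.mean(0)-15*n,'yaw',np.degrees(np.arctan2(*(S[0]-S[1])[1::-1])))
s=[cen(318,225),cen(314,318)]; e=np.array([0,0,1.]); N=onplane(s,z,35*e,e); print('near',N.mean(0),np.linalg.norm(N[0]-N[1]),np.degrees(np.arctan2(*(N[0]-N[1])[1::-1])))
print('up',proj([S.mean(0)-15*n],z))
E
```

```text
[ 0.87 -0.22  0.44] [582.59 208.29  37.18] 6.515549500878585 2497 64.04778224218747 -14.37526544466489
[(np.float64(252.0), np.float64(141.0)), (np.float64(247.1081081081081), np.float64(204.86486486486487))]
[[353.34 371.01 645.02]
 [373.55 440.67 640.34]] [363.44 405.84 642.68] 72.68817682995633 handle [350.38 409.19 636.12] yaw -106.17725328729608
near [515.44 209.93  35.  ] 60.02289515544571 75.28011394174912
up [[262.8  174.71]]
```

```bash
python3 - <<'E'
from h import *
np.set_printoptions(precision=2,suppress=True,linewidth=160)
p,d,z=load('wrist3.npz'); C=cloud(z)
t=np.load('top.npz'); n=t['n']
print('plane check',((C[120:200,266:285].reshape(-1,3)-t['c'])@n).round(1)[::150], np.median((C[120:200,266:285].reshape(-1,3)-t['c'])@n))
c=t['c']+n*np.median((C[120:200,266:285].reshape(-1,3)-t['c'])@n)
s=[(252.,141.),(247.1,204.9)]
S=onplane(s,z,c+30*n,n); print(S,S.mean(0),np.linalg.norm(S[0]-S[1]),'handle',S.mean(0)-15*n,'yaw',np.degrees(np.arctan2(*(S[0]-S[1])[1::-1])))
E
python3 - <<'E'
from tgt import *
n=np.array([-.4113,.1045,.9055]);H=np.array([555,210.6,39.7])
delta(H+70*n,n,[.969,-.247,0.455])
E
```

```text
plane check [313.2   0.5  -1.7   0.2  -0.6   0.    0.2   0.2   0.2  -1.2  -0.6] 0.03903286123941034
[[556.47 241.99  53.33]
 [541.23 183.8   53.11]] [548.85 212.9   53.22] 60.15436127726141 handle [555.02 211.33  39.64] yaw 75.33082484167646
dpos [ 23.8617  -3.7993 -92.5072] rotvec [ 0.0081 -0.0687 -0.0644] 5.415648234935706 tgt [526.209 217.915 103.085] q [-0.6085  0.4644 -0.0501  2.1092  0.7859  0.4466 -1.5269] F [-0.6329  0.4119  0.7664]
```

{"name": "step_arm", "arguments": {"deltas": [[[0.26,5,0,-20,0.002,-0.017,-0.016],[0.26,6,-1,-24,0.002,-0.017,-0.016],[0.26,6,-1,-24,0.002,-0.017,-0.016],[0.26,7,-2,-24.5,0.002,-0.017,-0.016],[0.26,0,0,0,0,0,0],[0.26,0,0,0,0,0,0]]]}}

```text
clock: 3.97
eef_pos: [523.9, 217.2, 119.4]
tool_rot: [2.711, 0.006, 1.329]
force: [-0.9, -0.2, 0.6]
width: 22.3
```

```bash
python3 - <<'E'
from tgt import *
n=np.array([-.4113,.1045,.9055]);H=np.array([555,210.8,39.7])
delta(H+35*n,n,[.969,-.25,0.455])
E
```

```text
dpos [ 16.6724  -2.7816 -48.0151] rotvec [ 0.0051 -0.009  -0.0096] 0.806796264269914 tgt [540.6045 214.4575  71.3925] q [-0.7494  0.6354  0.1578  2.1647  1.2931  0.2466 -2.1274] F [-0.8764 -0.1987  0.5676]
```

```bash
cat > kin.py <<'E'
import numpy as np, itertools
from scipy.optimize import least_squares
from scipy.spatial.transform import Rotation as Rn
from cell import ctrl
D=[([1.18020549,.62936356,.03846232,1.51836307,-.02699787,.99632885,-.02003321],[207.24,-615.42,238.38],[-3.13965,0,.324742]),
([.51336609,.31261677,-.33457165,1.90946959,.1244748,.93960036,-.19648433],[447.313,-147.187,299.162],[-3.141422,-.000745,1.254117]),
([-.09006148,.4864446,-.5182081,1.66490092,.26771989,1.06230929,-.51125987],[526.922,210.88,298.555],[-3.140783,-.00022,1.749396]),
([-.61151543,.46497196,-.04869678,2.11113116,.78615908,.44631198,-1.52691861],[501.013,221.821,194.809],[2.769754,.024587,1.388725])]
s=ctrl.read_state(); D.append((s['qpos'],s['eef_pos'],s['tool_rot']))
def RT(ax,a): 
    return Rn.from_euler(ax,a)
def fk(q,P,sg):
    d1,L1,ax,L2,bx,cx,L3,y0,y7=P[:9]
    R=Rn.from_euler('z',sg[0]*q[0]+y0); p=np.array([0,0,d1])
    R=R*Rn.from_euler('y',sg[1]*q[1])*Rn.from_euler('z',sg[2]*q[2]); p=p+R.apply([ax,0,L1])
    R=R*Rn.from_euler('y',sg[1]*q[3]); p=p+R.apply([bx,0,0])
    R=R*Rn.from_euler('z',sg[3]*q[4]); p=p+R.apply([0,0,L2])
    R=R*Rn.from_euler('y',sg[1]*q[5]); p=p+R.apply([cx,0,0])
    R=R*Rn.from_euler('z',sg[4]*q[6]+y7); p=p+R.apply([0,0,L3])
    return p,R
def res(P,sg,w=300):
    o=[]
    for q,p,r in D:
        a,R=fk(q,P,sg); o+=list(a-p)+list(w*(R*Rn.from_euler('xyz',r).inv()).as_rotvec())
    return np.array(o)
if __name__=='__main__':
    best=None
    for sg in itertools.product([-1],[1,],[1,-1],[1,-1],[1,-1]):
        for y7 in (0,np.pi/2,np.pi,-np.pi/2):
            f=least_squares(res,[330,400,0,380,0,0,250,0,y7],args=(sg,),max_nfev=60)
            if best is None or f.cost<best[0]: best=(f.cost,sg,f.x)
    np.set_printoptions(precision=3,suppress=True); print(best); print(res(best[2],best[1]).round(1))
    np.savez('kin.npz',P=best[2],sg=best[1])
E
python3 kin.py
```

```text
(np.float64(48.13285507198228), (-1, 1, -1, -1, -1), array([341.65 , 567.459,  -5.986, 378.33 ,  -1.986,  -2.967, 362.546,
        -0.045,   1.528]))
[-0.6 -0.4 -1.6  0.  -0.  -0.4  0.5  5.4 -0.  -0.  -0.  -0.4  0.6 -1.3
  1.9  0.  -0.  -0.4  0.2 -0.2  0.8 -4.6  1.2 -1.3  0.   0.3 -1.1 -5.2
  1.5 -1.6]
```

```bash
cat > ik.py <<'E'
from kin import *
k=np.load('kin.npz'); P,sg=k['P'],k['sg']
lo=np.array([-3.06,-.37,-1.25,.18,-1.1,.23,-2.94]);hi=np.array([3.06,2.12,1.32,2.47,4.24,1.98,2.94])
def T(n,x,lean):
    n=np.array(n,float);n/=np.linalg.norm(n); x=np.array(x,float); x-=n*(x@n); x/=np.linalg.norm(x)
    return Rn.from_rotvec(lean*x)*Rn.from_matrix(np.c_[np.cross(x,-n),x,-n])
def ik(p,R,q0,reg=0.0):
    def f(q):
        a,Q=fk(q,P,sg); return np.r_[(a-p),300*(Q*R.inv()).as_rotvec(),reg*(q-q0)]
    s=least_squares(f,np.clip(q0,lo+1e-3,hi-1e-3),bounds=(lo,hi)); 
    return s.x,np.abs(f(s.x)[:6]).max()
E
cat > t1.py <<'E'
from ik import *
np.set_printoptions(precision=2,suppress=True,linewidth=160)
q0=np.array(D[-1][0]); rng=np.random.default_rng(1)
n1=np.array([-.4113,.1045,.9055]);H=np.array([555,210.8,39.7]);x1=[.969,-.25,.455]
n2=np.array([-.4209,0,.9071]);Pl=np.array([503.6,-98.4,64.9])+20*n2;x2=[.907,0,.42]
for nm,n,x,c in (('grasp',n1,x1,H),('place',n2,x2,Pl)):
  for lean in np.radians([-25,-15,-8,0,8,15,25]):
   for sgn in (1,-1):
    R=T(n,np.array(x)*sgn,lean*sgn)
    sols=[]
    for t in range(25):
        q,e=ik(c,R,q0 if t==0 else lo+(hi-lo)*rng.random(7))
        if e<1: sols.append((np.minimum(q-lo,hi-q)[1:].min(),q))
    if sols:
        b=max(sols,key=lambda s:s[0]); print(nm,np.degrees(lean).round(),sgn,len(sols),'margin',b[0],b[1])
    else: print(nm,np.degrees(lean).round(),sgn,'none')
E
python3 t1.py
```

```text
grasp -25.0 1 13 margin 0.6636834105855771 [-0.51  0.97 -0.4   1.81  1.16  1.05 -2.07]
grasp -25.0 -1 15 margin 0.6641023439370854 [-0.41  1.01 -0.58  1.81  1.24  1.18  1.01]
grasp -15.0 1 13 margin 0.5150879893312317 [-0.4   0.92 -0.48  1.95  1.36  0.91 -2.22]
grasp -15.0 -1 18 margin 0.5154012724172385 [-0.27  1.   -0.73  1.95  1.45  1.12  0.88]
grasp -8.0 1 14 margin 0.4185747693149868 [-0.23  0.95 -0.7   2.05  1.58  0.97 -2.35]
grasp -8.0 -1 14 margin 0.4185748495201125 [-0.23  0.95 -0.7   2.05  1.58  0.97  0.79]
grasp 0.0 1 13 margin 0.3179868003773487 [-0.26  0.87 -0.52  2.15  1.8   0.7  -2.53]
grasp 0.0 -1 12 margin 0.31799810050640964 [-0.26  0.87 -0.52  2.15  1.8   0.7   0.61]
grasp 8.0 1 18 margin 0.2300512625377431 [-0.11  0.9  -0.63  2.24  2.09  0.72 -2.7 ]
grasp 8.0 -1 14 margin 0.2314513087658483 [-0.28  0.83 -0.35  2.24  2.25  0.53  0.23]
grasp 15.0 1 19 margin 0.16916325505121987 [-0.55  0.82  0.18  2.3   3.32  0.49  2.31]
grasp 15.0 -1 13 margin 0.1690439865250828 [-0.34  0.82 -0.12  2.3   2.9   0.49 -0.35]
grasp 25.0 1 15 margin 0.10309133150958427 [-0.42  0.87  0.1
[... 641 characters left out ...]
0.06]
place 0.0 1 16 margin 0.023904727287507033 [ 0.43  0.69 -0.29  2.45  2.97  0.4  -2.73]
place 0.0 -1 12 margin 0.02282104172690058 [ 0.1   0.67  0.2   2.45  3.7   0.46 -0.33]
place 8.0 1 14 margin 0.06977529041623631 [ 0.8   0.79 -0.69  2.4   2.6   0.33 -2.2 ]
place 8.0 -1 19 margin 0.06969803005516706 [ 0.81  0.79 -0.69  2.4   2.58  0.33  0.97]
place 15.0 1 12 margin 0.10241702210868331 [ 1.12  1.05 -1.15  2.35  1.89  0.51 -1.36]
place 15.0 -1 15 margin 0.12174026176035202 [ 1.07  0.97 -1.02  2.35  1.99  0.38  1.67]
place 25.0 1 8 margin 0.10561310234631738 [ 1.22  1.12 -1.14  2.26  1.46  0.36 -0.81]
place 25.0 -1 6 margin 0.03134526086556419 [ 1.19  1.06 -1.05  2.26  1.42  0.26  2.37]
```

{"name": "step_arm", "arguments": {"deltas": [[[0.26,0,0,0,-0.0575,0.0148,-0.0278],[0.26,0,0,0,-0.0575,0.0148,-0.0278],[0.26,0,0,0,-0.0575,0.0148,-0.0278],[0.26,0,0,0,-0.0575,0.0148,-0.0278],[0.26,0,0,0,0,0,0],[0.26,0,0,0,0,0,0]]]}}

```text
clock: 4.47
eef_pos: [522.9, 219.5, 119.9]
tool_rot: [2.702, 0.239, 1.218]
force: [-0.3, -1.0, 0.0]
width: 22.1
```

```bash
cat > tgt.py <<'E'
from h import *
from scipy.spatial.transform import Rotation as Rn
from cell import ctrl
np.set_printoptions(precision=4,suppress=True,linewidth=160)
def rot(n,x,lean=0):
    n=np.array(n,float);n/=np.linalg.norm(n); x=np.array(x,float); x-=n*(x@n); x/=np.linalg.norm(x)
    return Rn.from_rotvec(lean*x)*Rn.from_matrix(np.c_[np.cross(x,-n),x,-n])
def delta(pos,n,x,lean=0):
    s=ctrl.read_state(); R=Rn.from_euler('xyz',s['tool_rot'])
    rv=(rot(n,x,lean)*R.inv()).as_rotvec()
    print('t',s['clock'],'pos',s['eef_pos'],'dpos',np.array(pos)-s['eef_pos'],'rotvec',rv,np.degrees(np.linalg.norm(rv)),'\n q',s['qpos'],'F',s['force'],s['torque'],'w',s['width'])
n1=np.array([-.4113,.1045,.9055]);H=np.array([555,210.8,39.7]);x1=[.969,-.25,.455]
n2=np.array([-.4209,0,.9071]);Pl=np.array([503.6,-98.4,64.9])+20*n2;x2=[.907,0,.42]
E
python3 - <<'E'
from tgt import *
delta(H+35*n1,n1,x1,np.radians(-15))
E
```

```text
t 4.4667 pos [522.9378 219.45   119.8709] dpos [ 17.6667  -4.9925 -48.4784] rotvec [-0.0005 -0.0121 -0.0091] 0.8641300705219346 
 q [-0.731   0.7036 -0.0145  1.9759  0.8985  0.6682 -1.8186] F [-0.3394 -1.01    0.0081] [0.3494 0.3441 0.0472] w 22.074214870892533
```

{"name": "step_arm", "arguments": {"deltas": [[[0.26,6,-2,-16,0,-0.004,-0.003],[0.26,6,-2,-16,0,-0.004,-0.003],[0.26,6,-1,-16.5,0,-0.004,-0.003],[0.26,0,0,0,0,0,0],[0.26,0,0,0,0,0,0]]]}}

```text
clock: 4.88
eef_pos: [539.9, 212.4, 70.9]
tool_rot: [2.69, 0.239, 1.205]
force: [-0.3, 0.6, -0.4]
width: 22.0
```

```bash
python3 - <<'E'
from tgt import *
delta(H+1.5*n1,n1,x1,np.radians(-15))
E
python3 snap.py 4 wrist side
```

```text
t 4.8833 pos [539.8905 212.4322  70.9026] dpos [ 14.4926  -1.4755 -29.8443] rotvec [ 0.004  -0.0012  0.0006] 0.2417057322493792 
 q [-0.7446  0.8019  0.0444  1.9686  0.9813  0.5829 -1.915 ] F [-0.3076  0.5605 -0.3593] [0.3677 0.4019 0.0216] w 21.95743163802046
4.8833 [539.89048903 212.43222993  70.90256948] [2.68966058 0.23930981 1.20511769] 21.95743163802046 [-0.30756508  0.56046618 -0.3592931 ] [-0.74460845  0.80193087  0.04437667  1.96855646  0.98133971  0.582873
 -1.91497159]
4.9333 [540.08648821 213.0988997   71.4479856 ] [2.68912352 0.23808961 1.20537605] 22.381462046205726 [ 0.14216557  0.08238164 -0.13747407] [-0.74487291  0.80098196  0.04382373  1.96815093  0.98148863  0.58321275
 -1.91532242]
```

View pics/wrist4.png

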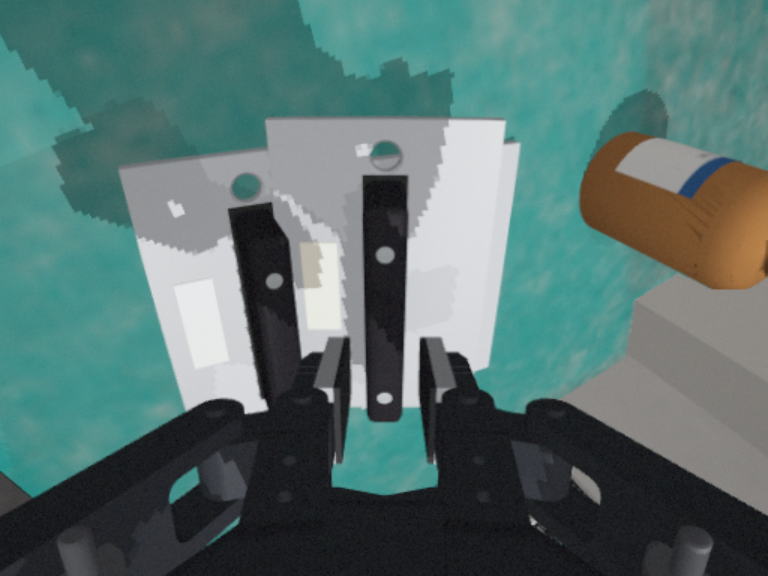

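{"name": "step_arm", "arguments": {"deltas": [[[0.24,4.8,-0.8,-10,0,0,0],[0.24,4.8,-0.8,-10,0,0,0],[0.24,0,0,0,0,0,0]]]}}

```text
clock: 5.23
eef_pos: [550.2, 211.9, 49.2]
tool_rot: [2.689, 0.239, 1.206]
force: [0.0, -1.1, -0.3]
width: 20.5
```

{"name": "step_arm", "arguments": {"deltas": [[[0.24,2.4,-0.4,-5,0,0,0],[0.24,2.4,-0.4,-5,0,0,0],[0.24,0,0,0,0,0,0],[0.24,0,0,0,0,0,0]]]}}

```text
clock: 5.57
eef_pos: [554.5, 211.5, 40.1]
tool_rot: [2.689, 0.239, 1.206]
force: [-0.1, 0.2, 0.5]
width: 20.6
```

```bash
python3 - <<'E'
from tgt import *
delta(H+1.5*n1,n1,x1,np.radians(-15))
E
python3 snap.py 5 wrist
```

```text
t 5.5667 pos [554.5341 211.5257  40.1273] dpos [-0.151  -0.5689  0.931 ] rotvec [ 0.0038 -0.0004 -0.0007] 0.22201485170693 
 q [-0.7421  0.8661  0.0696  1.9426  1.0212  0.5402 -1.9505] F [-0.0601  0.2327  0.5119] [ 0.3599  0.3385 -0.0112] w 20.598623080212597
5.5667 [554.53405841 211.5256922   40.12728905] [2.68901799 0.23882445 1.20623998] 20.598623080212597 [-0.06013538  0.23265647  0.51187379] [-0.74205056  0.86606006  0.06955821  1.94257822  1.02116365  0.54021272
 -1.95050609]
```

View pics/wrist5.png

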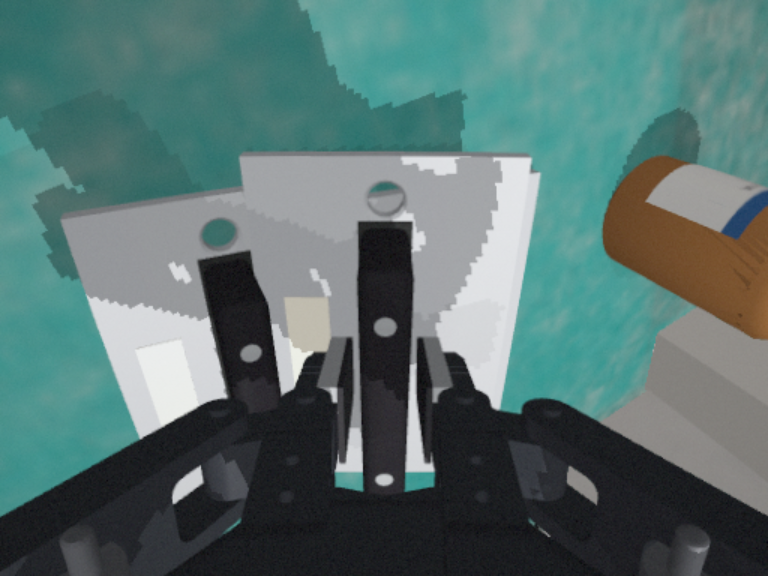

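{"name": "step_arm", "arguments": {"deltas": [[[0.1,0,0,0,0,0,0],[0,0,0,0,0,0,0],[0,0,0,0,0,0,0],[0,0,0,0,0,0,0],[0,0,0,0,0,0,0]]]}}

```text
clock: 6.03
eef_pos: [554.5, 211.9, 40.7]
tool_rot: [2.689, 0.238, 1.206]
force: [-1.4, 0.3, 1.2]
width: 13.0
```

{"name": "step_arm", "arguments": {"deltas": [[[0,0,0,3,0,0,0],[0,0.3,0,6,0,0,0],[0,0.5,0,10,0,0,0],[0,0.5,0,14,0,0,0],[0,0,0,20,0,0,0],[0,0,0,25,0,0,0],[0,0,0,25,0,0,0],[0,0,0,25,0,0,0],[0,0,0,0,0,0,0]]]}}

```text
clock: 6.78
eef_pos: [558.3, 212.6, 174.3]
tool_rot: [2.684, 0.231, 1.204]
force: [0.9, 1.3, -1.1]
width: 12.6
```

```bash
python3 snap.py 6 wrist side; python3 - <<'E'
from tgt import *
delta(Pl,n2,-np.array(x2),np.radians(-15))
E

```

```text
6.7833 [558.32049059 212.55872166 174.25543583] [2.68369399 0.23127959 1.20412975] 12.645495588837852 [ 0.85337378  1.28722904 -1.1071527 ] [-0.65966488  0.63783948 -0.05349807  1.89067877  0.83292999  0.76803388
 -1.67356173]
6.8333 [557.39478677 212.3021794  171.97180753] [2.68562325 0.23288831 1.20461204] 12.762762877052392 [ 0.03518294 -0.0982782  -1.44521344] [-0.66029768  0.64088211 -0.05293526  1.89263816  0.83372275  0.76561247
 -1.67565717]
t 6.8833 pos [556.3913 211.8199 170.1463] dpos [ -61.2093 -310.2199  -87.1043] rotvec [ 1.2327 -0.1549 -2.6349] 166.91211627326345 
 q [-0.6608  0.6434 -0.0526  1.8943  0.8338  0.7647 -1.6764] F [-0.8174  0.162  -2.5658] [ 0.5182  0.4989 -0.0297] w 12.809634493319283
```

View pics/wrist6.png

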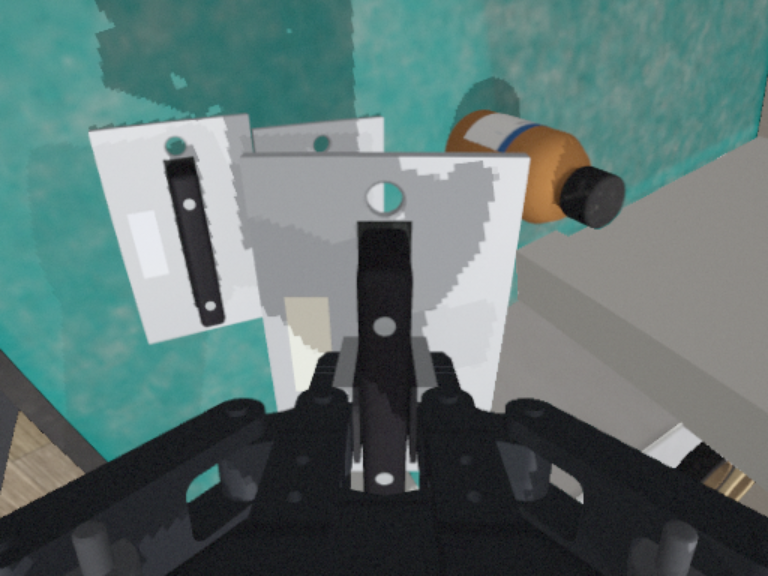

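View pics/side6.png

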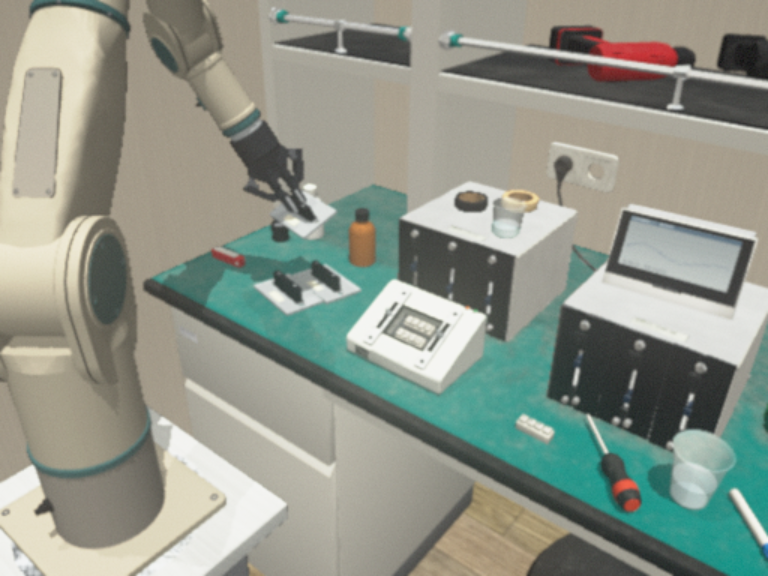

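```bash
cat > plan.py <<'E'
from ik import *
from tgt import rot,n1,x1,n2,x2
from scipy.spatial.transform import Slerp
np.set_printoptions(precision=2,suppress=True,linewidth=170)
s=ctrl.read_state(); q=np.array(s['qpos'])
print('fk err',fk(q,P,sg)[0]-s['eef_pos'])
def down(h): return Rn.from_euler('xyz',[np.pi,0,np.radians(h+90)])
Rnow=Rn.from_euler('xyz',s['tool_rot'])
end=np.array([503.6,-99.3,64.9])+21*n2
def seg(p0,R0,p1,R1,N,q,show=True):
    sl=Slerp([0,1],Rn.concatenate([R0,R1]))
    for i in range(1,N+1):
        f=i/N; q2,e=ik(p0+(p1-p0)*f,sl(f),q,reg=1.0); dq=np.abs(q2-q).max(); q=q2
        if show and (i==N or i%6==0 or e>3): print(i,'e',round(e,1),'dq',round(dq,2),q)
    return q
if __name__=='__main__':
    p=s['eef_pos']; pA=np.array([500,180,250.]); 
    q=seg(p,Rnow,pA,down(-14.3),6,q)
    hs=np.linspace(-14.3,180,31); ps=np.linspace(0,1,31); pB=np.array([480,-110,250.])
    for i in range(30):
        q=seg(pA+(pB-pA)*ps[i],down(hs[i]),pA+(pB-pA)*ps[i+1],down(hs[i+1]),1,q,i%5==4)
    RE=rot(n2,-np.array(x2),np.radians(-15))
    print('tilt'); q=seg(pB,down(180),end+100*n2,RE,8,q)
    print('down'); q=seg(end+100*n2,RE,end,RE,10,q)
E
python3 plan.py
```

```text
fk err [-0.48 -8.21  1.48]
6 e 0.0 dq 0.12 [-0.07  0.48 -0.48  1.83  0.27  0.9  -0.92]
1 e 0.0 dq 0.11 [ 0.13  0.48 -0.64  1.87  0.36  0.9  -0.37]
1 e 0.0 dq 0.11 [ 0.33  0.51 -0.82  1.91  0.46  0.92  0.17]
1 e 0.0 dq 0.11 [ 0.53  0.55 -1.    1.93  0.57  0.97  0.71]
1 e 0.0 dq 0.11 [ 0.71  0.63 -1.17  1.94  0.68  1.04  1.24]
1 e 0.0 dq 0.13 [ 0.83  0.67 -1.25  1.94  0.73  1.09  1.85]
1 e 0.0 dq 0.13 [ 0.93  0.68 -1.25  1.93  0.74  1.1   2.51]
tilt
6 e 0.0 dq 0.12 [ 1.18  0.68 -1.2   2.28  0.97  0.45  2.48]
8 e 0.0 dq 0.26 [ 1.22  0.71 -1.11  2.38  1.32  0.23  2.26]
down
6 e 0.0 dq 0.04 [ 1.14  0.89 -1.09  2.37  1.79  0.35  1.83]
10 e 0.0 dq 0.03 [ 1.1   1.01 -1.1   2.35  1.92  0.45  1.74]
```

```bash
python3 - <<'E'
from plan import *
rv=(down(-14.3)*Rnow.inv()).as_rotvec(); print(rv,np.degrees(np.linalg.norm(rv)),rv/6, (np.array([500,180,250])-s['eef_pos'])/6)
E
```

```text
fk err [-0.48 -8.21  1.48]
[0.36 0.36 0.06] 29.29283723558653 [0.06 0.06 0.01] [-9.4  -5.3  13.31]
```

{"name": "step_arm", "arguments": {"deltas": [[[0,-9,-5,13,0.06,0.06,0.01],[0,-9,-5,13,0.06,0.06,0.01],[0,-9,-5,13,0.06,0.06,0.01],[0,-9,-5,13,0.06,0.06,0.01],[0,-10,-6,14,0.06,0.06,0.01],[0,-10,-6,14,0.06,0.06,0.01],[0,0,0,0,0,0,0]]]}}

```text
clock: 7.47
eef_pos: [501.8, 173.7, 249.5]
tool_rot: [-3.14, -0.0, 1.313]
force: [1.6, -1.6, -0.8]
width: 13.2
```

{"name": "step_arm", "arguments": {"deltas": [[[0,-0.7,-9.7,0,0,0,0.1],[0,-0.7,-9.7,0,0,0,0.11],[0,-0.7,-9.7,0,0,0,0.11],[0,-0.7,-9.7,0,0,0,0.11],[0,-0.7,-9.7,0,0,0,0.11],[0,-0.7,-9.7,0,0,0,0.11],[0,-0.7,-9.7,0,0,0,0.11],[0,-0.7,-9.7,0,0,0,0.11],[0,-0.7,-9.7,0,0,0,0.11],[0,-0.7,-9.7,0,0,0,0.11]]]}}

```text
clock: 8.3
eef_pos: [492.0, 82.9, 247.0]
tool_rot: [-3.138, -0.001, 2.42]
force: [0.4, -0.0, -2.0]
width: 13.1
```

```bash
python3 -c "
from tgt import *
s=ctrl.read_state();print(s['qpos'],s['eef_pos'],s['tool_rot'],s['width'])"
```

```text
[ 0.2957  0.4925 -0.7533  1.9042  0.4213  0.9129  0.1851] [491.969   82.8794 246.9864] [-3.1382 -0.0014  2.4195] 13.104191263061386
```

{"name": "step_arm", "arguments": {"deltas": [[[0,-0.6,-9.6,0,0,0,0.114],[0,-0.6,-9.6,0,0,0,0.114],[0,-0.6,-9.6,0,0,0,0.114],[0,-0.6,-9.6,0,0,0,0.114],[0,-0.6,-9.6,0,0,0,0.114],[0,-0.6,-9.6,0,0,0,0.114],[0,-0.6,-9.6,0,0,0,0.114],[0,-0.6,-9.6,0,0,0,0.114],[0,-0.6,-9.6,0,0,0,0.114],[0,-0.6,-9.6,0,0,0,0.114]]]}}

```text
clock: 9.13
eef_pos: [486.3, -13.0, 247.1]
tool_rot: [-3.141, -0.002, -2.723]
force: [-0.1, 0.1, -1.2]
width: 12.9
```

{"name": "step_arm", "arguments": {"deltas": [[[0,-0.6,-9.6,0,0,0,0.114],[0,-0.6,-9.6,0,0,0,0.114],[0,-0.6,-9.6,0,0,0,0.114],[0,-0.6,-9.6,0,0,0,0.114],[0,-0.6,-9.6,0,0,0,0.114],[0,-0.6,-9.6,0,0,0,0.114],[0,-0.6,-9.6,0,0,0,0.114],[0,-0.6,-9.6,0,0,0,0.114],[0,-0.6,-9.6,0,0,0,0.114],[0,0,0,0,0,0,0]]]}}

```text
clock: 9.97
eef_pos: [480.9, -101.0, 246.7]
tool_rot: [3.14, -0.002, -1.703]
force: [1.0, 0.1, -0.6]
width: 12.6
```

```bash
python3 - <<'E'
from plan import *
np.set_printoptions(precision=4,suppress=True,linewidth=170)
print(q,s['eef_pos'],s['tool_rot'],s['width'])
RE=rot(n2,-np.array(x2),np.radians(-15))
rv=(RE*Rnow.inv()).as_rotvec(); print('rv',rv,np.degrees(np.linalg.norm(rv)), 'end',end,'pre60',end+60*n2-s['eef_pos'])
np.set_printoptions(precision=2,suppress=True,linewidth=170)
for h in (60,100,140):
  print(h); q1=seg(s['eef_pos'],Rnow,end+h*n2,RE,8,q); q1=seg(end+h*n2,RE,end,RE,6,q1)
E
```

```text
fk err [ 0.27 -8.45  5.11]
[ 0.913   0.6608 -1.216   1.9198  0.711   1.0835  2.4052] [ 480.8745 -100.9982  246.6799] [ 3.1402 -0.002  -1.7033] 12.645598889496052
rv [ 0.2307 -0.4501  0.1868] 30.894194137981856 end [494.7611 -99.3     83.9491] pre60 [ -11.3674    1.6982 -108.3048]
60
6 e 0.0 dq 0.12 [ 1.1   0.73 -1.13  2.29  1.16  0.42  2.28]
8 e 0.0 dq 0.32 [ 1.17  0.84 -1.12  2.37  1.67  0.33  1.93]
6 e 0.0 dq 0.03 [ 1.11  1.03 -1.12  2.35  1.9   0.48  1.76]
100
6 e 0.0 dq 0.11 [ 1.17  0.68 -1.21  2.29  1.01  0.46  2.4 ]
8 e 0.0 dq 0.2 [ 1.22  0.71 -1.11  2.38  1.32  0.23  2.26]
6 e 0.0 dq 0.05 [ 1.1   1.01 -1.1   2.35  1.92  0.46  1.75]
140
6 e 0.0 dq 0.1 [ 1.24  0.61 -1.25  2.28  0.81  0.46  2.59]
8 e 0.0 dq 0.1 [ 1.33  0.64 -1.23  2.38  0.91  0.27  2.63]
6 e 0.0 dq 0.07 [ 1.11  1.02 -1.11  2.35  1.91  0.47  1.76]
```

{"name": "step_arm", "arguments": {"deltas": [[[0,-1,0.2,-12,0.0192,-0.0375,0.0156],[0,-1,0.2,-12,0.0192,-0.0375,0.0156],[0,-1,0.2,-12,0.0192,-0.0375,0.0156],[0,-1,0.2,-12,0.0192,-0.0375,0.0156],[0,-1,0.2,-12,0.0192,-0.0375,0.0156],[0,-1,0.2,-12,0.0192,-0.0375,0.0156],[0,-1,0.2,-12,0.0192,-0.0375,0.0156],[0,-1,0.2,-12,0.0192,-0.0375,0.0156]]]}}

```text
clock: 10.63
eef_pos: [472.8, -96.3, 151.5]
tool_rot: [-2.85, 0.175, -1.554]
force: [1.8, -0.4, -2.0]
width: 12.9
```

```bash
python3 - <<'E'
from tgt import *
end=np.array([503.6,-99.3,64.9])+21*n2
delta(end+60*n2,n2,-np.array(x2),np.radians(-15))
E
```

```text
t 10.6333 pos [472.8169 -96.2512 151.4558] dpos [ -3.3098  -3.0488 -13.0807] rotvec [ 0.0712 -0.1484  0.0638] 10.114411451254954 
 q [ 1.0364  0.7252 -1.0906  2.2533  1.1448  0.4539  2.2536] F [ 1.7609 -0.3783 -1.9678] [-0.3506  0.3899 -0.0596] w 12.938353851824049
```

{"name": "step_arm", "arguments": {"deltas": [[[0,-0.6,-0.6,-2.6,0.0119,-0.0248,0.0106],[0,-0.6,-0.6,-2.6,0.0119,-0.0248,0.0106],[0,-0.6,-0.6,-2.6,0.0119,-0.0248,0.0106],[0,-0.6,-0.6,-2.6,0.0119,-0.0248,0.0106],[0,-0.6,-0.6,-2.6,0.0119,-0.0248,0.0106],[0,0,0,0,0.0119,-0.0248,0.0106],[0,0,0,0,0,0,0]]]}}

```text
clock: 11.22
eef_pos: [468.8, -100.0, 138.0]
tool_rot: [-2.697, 0.237, -1.461]
force: [-0.7, 0.5, -2.5]
width: 13.2
```

```bash
python3 - <<'E'
from tgt import *
end=np.array([503.6,-99.3,64.9])+21*n2
delta(end+40*n2,n2,-np.array(x2),np.radians(-15))
E
python3 snap.py 7 side wrist
```

```text
t 11.2167 pos [ 468.8082 -100.0409  137.983 ] dpos [  9.1169   0.7409 -17.7499] rotvec [ 0.     -0.0028  0.0017] 0.18773228897798303 
 q [ 1.1294  0.7842 -1.056   2.3457  1.624   0.2713  1.9681] F [-0.674   0.459  -2.4831] [-0.3436  0.5462 -0.0338] w 13.239106923914793
11.2167 [ 468.80823413 -100.0409407   137.98298585] [-2.69664401  0.23728303 -1.46084986] 13.239106923914793 [-0.67395554  0.45903774 -2.48308072] [ 1.12939175  0.78418481 -1.05598913  2.34572409  1.62396169  0.27130555
  1.96808132]
11.2667 [469.52647893 -99.94298505 138.56594986] [-2.69603632  0.23647358 -1.46025571] 12.90351850498931 [ 0.8677775  -0.06055149 -1.28255628] [ 1.12848861  0.78293555 -1.05621761  2.34444481  1.61991771  0.27114054
  1.97165076]
```

View pics/side7.png

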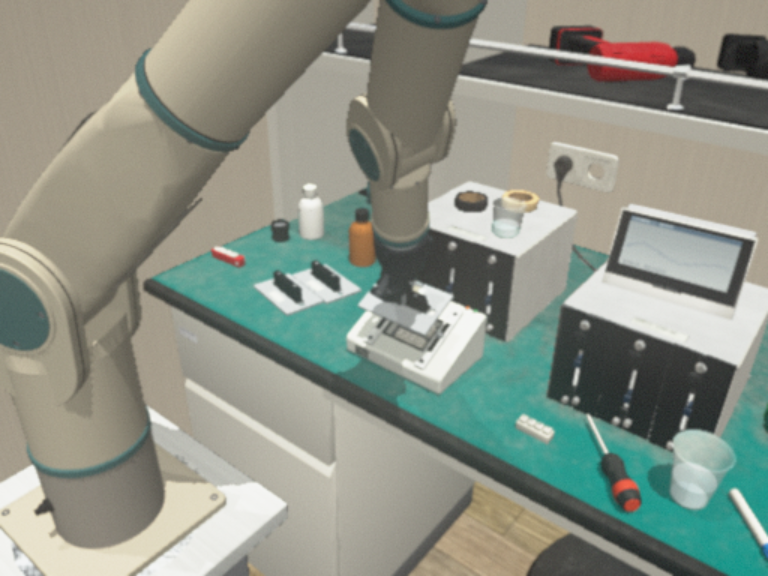

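View pics/wrist7.png

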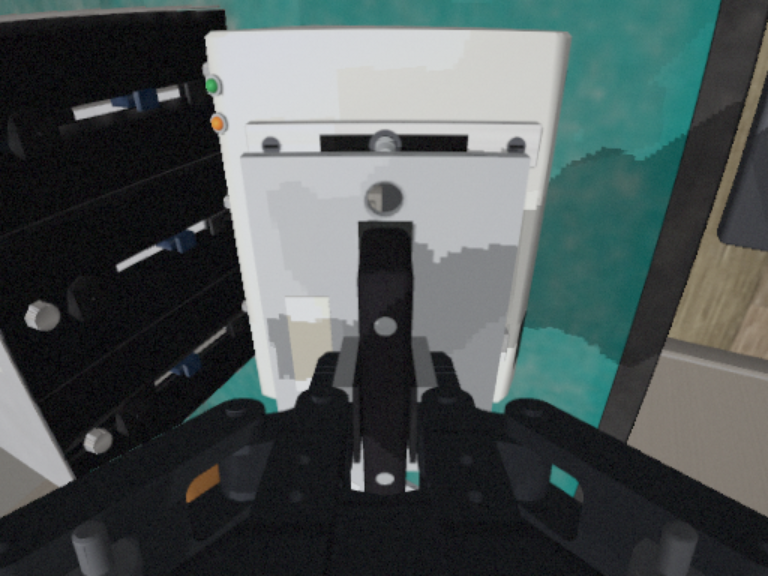

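```bash
python3 - <<'E'
from h import *
from scipy.spatial.transform import Rotation as Rn
np.set_printoptions(precision=2,suppress=True,linewidth=160)
p,d,z=load('wrist7.npz'); g=cv2.cvtColor(p,cv2.COLOR_RGB2GRAY)
c=p[80:145,225:290]; cv2.imwrite('pics/hole7.png',cv2.resize(c[:,:,::-1],None,fx=9,fy=9,interpolation=cv2.INTER_NEAREST))
C=cloud(z); 
P=C[115:200,170:235].reshape(-1,3)
for _ in range(6):
    c=P.mean(0); n=np.linalg.svd(P-c,full_matrices=False)[2][2]; n*=np.sign(n[2]); r=(P-c)@n; P=P[abs(r)<max(2*r.std(),.6)]
print('cover plane',n,c,r.std(),len(P))
b=np.load('boxplane.npz'); S=np.array([499.8,-98.4,63.1]); print('box n',b['n'],'cover above rails (underside)',(c-S)@b['n']-5)
np.savez('cov7.npz',c=c,n=n)
E
```

```text
cover plane [-0.42  0.    0.91] [ 497.9  -138.55  133.92] 0.43437328132053893 4796
box n [-0.42 -0.    0.91] cover above rails (underside) 60.05940293161568
```

View pics/hole7.png

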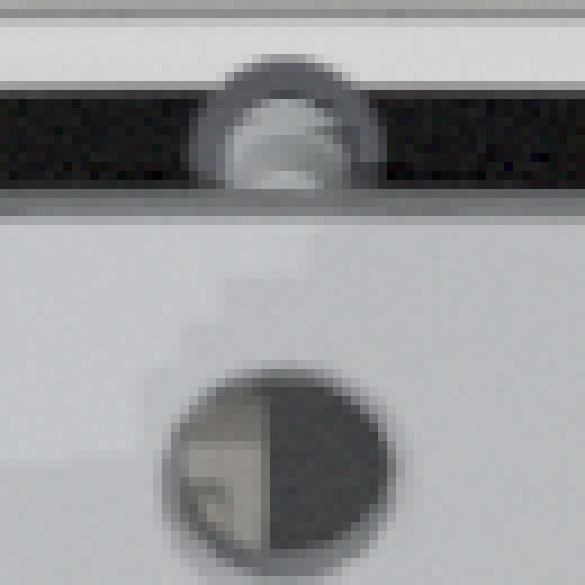

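```bash
python3 - <<'E'
from h import *
np.set_printoptions(precision=2,suppress=True,linewidth=160)
p,d,z=load('wrist7.npz'); t=np.load('cov7.npz'); b=np.load('boxplane.npz'); n=b['n']; S=np.array([499.8,-98.4,63.1]); ux=np.array([n[2],0,-n[0]])
h=onplane([(255.6,132)],z,t['c'],t['n'])[0]; k=onplane([(256.4,97)],z,S+14*n,n)[0]; kb=onplane([(256.1,96)],z,S,n)[0]
f=lambda q:((q-S)@ux,q[1]-S[1],(q-S)@n)
print('hole',f(h),'tip',f(k),kb)
print('eef',f(z['eef']))
c=p[128:240,290:360]
# cover plate edge corners: top-left/top-right (243,155),(528,155)/1.5
K=onplane([(243/1.5,155/1.5),(528/1.5,155/1.5)],z,t['c'],t['n']); print([f(q) for q in K],np.linalg.norm(K[0]-K[1]))
E
```

```text
hole (np.float64(4.2892428899785635), np.float64(-52.37832959094169), np.float64(65.0539505838613)) tip (np.float64(3.8217476613362322), np.float64(-54.4846061033476), np.float64(14.000000000000009)) [ 503.41 -149.97   64.75]
eef (np.float64(4.3021192452394), np.float64(-1.5429850501671751), np.float64(81.19845685150845))
[(np.float64(42.71496743578242), np.float64(-65.05612413802771), np.float64(65.15973526427695)), (np.float64(-35.39287321999598), np.float64(-65.00244350231148), np.float64(65.02163240377402))] 78.10798776190367
```

```bash
python3 - <<'E'
from h import *
np.set_printoptions(precision=2,suppress=True,linewidth=160)
p,d,z=load('wrist7.npz'); b=np.load('boxplane.npz'); n=b['n']; S=np.array([499.8,-98.4,63.1]); ux=np.array([n[2],0,-n[0]])
f=lambda q:((q-S)@ux,q[1]-S[1],(q-S)@n)
C=cloud(z); print('rail depth check h', [round(((C[v,u]-S)@n),2) for u,v in [(200,90),(190,95),(320,90),(335,86),(330,95)]])
pts_=[(271/1.5-.17,145/1.5-.17),(516/1.5-.17,145/1.5-.17)]
for q in onplane(pts_,z,S,n): print('screw',f(q))
for q in onplane([(320/1.5,133/1.5),(467/1.5,133/1.5),(320/1.5,152/1.5)],z,S,n): print('slot',f(q))
for v in (85.6,95.4):
  for h in (0,7,11,14): print(v,h,f(onplane([(256.2,v)],z,S+h*n,n)[0]))
c=p[70:110,150:380]; cv2.imwrite('pics/rail7.png',cv2.resize(c[:,:,::-1],None,fx=3.4,fy=3.4,interpolation=cv2.INTER_CUBIC))
X=(C-S)@ux;Y=C[...,1]-S[1];Hh=(C-S)@n
m=(abs(X-4)<8)&(Hh>12)&(Hh<17)&(abs(Y+52)<9); print(m.sum(),X[m].mean(),Y[m].mean(),Y[m].min(),Y[m].max())
E
```

```text
rail depth check h [np.float64(-0.69), np.float64(-1.43), np.float64(-1.01), np.float64(-0.14), np.float64(-0.46)]
screw (np.float64(50.17572032983759), np.float64(-51.557888272725336), np.float64(1.896689242704417e-14))
screw (np.float64(-49.77977042810079), np.float64(-51.62464961716472), np.float64(9.310259731353607e-15))
slot (np.float64(29.744212221700245), np.float64(-56.104622081372185), np.float64(-3.591989182073534e-15))
slot (np.float64(-29.369075857481814), np.float64(-56.151604230150184), np.float64(2.778004315276616e-14))
slot (np.float64(30.218131547655734), np.float64(-48.382645922486944), np.float64(-5.978140908874116e-14))
85.6 0 (np.float64(3.9084343667999892), np.float64(-57.83261939101604), np.float64(-3.482457265480152e-14))
85.6 7 (np.float64(3.922370776091424), np.float64(-59.347120977936726), np.float64(7.000000000000021))
85.6 11 (np.float64(3.9303344385437216), np.float64(-60.2125504561771), np.float64(10.999999999999986))
85.6 14 (np.float64(3.93630718538295), np.float64(-60.86162256485741), np.float64(14.000000000000004))
95.4 0 (np.float64(3.9070343695884553), np.float64(-51.93630729579931), np.float64(1.7638965610987925e-15))
95.4 7 (np.float64(3.921021374195188), np.float64(-53.66389914230419), np.float64(7.000000000000028))
95.4 11 (np.float64(3.9290139482561472), np.float64(-54.65109448316409), np.float64(11.000000000000036))
95.4 14 (np.float64(3.9350083788018964), np.float64(-55.39149098880904), np.float64(14.000000000000004))
40 3.46293428975455 -53.37685589064529 -54.72366192230075 -52.305208917119955
```

View pics/rail7.png

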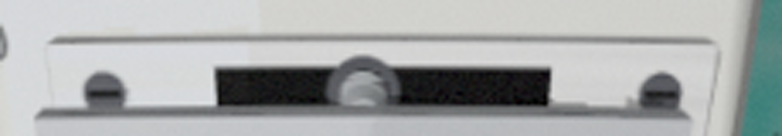

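{"name": "step_arm", "arguments": {"deltas": [[[0,3.6,0.1,-8,0,0,0],[0,3.6,0.1,-8,0,0,0],[0,3.7,0.1,-8,0,0,0],[0,3.7,0.1,-8,0,0,0],[0,3.6,0.1,-8,0,0,0],[0,0,0,0,0,0,0],[0,0,0,0,0,0,0],[0,0,0,0,0,0,0]]]}}

```text
clock: 11.98
eef_pos: [488.8, -100.0, 99.9]
tool_rot: [-2.693, 0.233, -1.458]
force: [-0.2, 0.2, -1.3]
width: 12.6
```

```bash
cat > st.py <<'E'
from tgt import *
b=np.load('boxplane.npz'); n=b['n']; S=np.array([499.8,-98.4,63.1]); ux=np.array([n[2],0,-n[0]])
s=ctrl.read_state(); q=s['eef_pos']-S
print('slope x %.2f y %.2f h(TCP) %.2f -> underside ~%.2f'%(q@ux,q[1],q@n,q@n-21.14),'Fslope x %.1f y %.1f n %.1f'%(s['force']@ux,s['force'][1],s['force']@n))
delta(np.array([503.6,-99.3,64.9])+21*n2,n2,-np.array(x2),np.radians(-15))
E
python3 st.py; python3 snap.py 8 wrist side
```

```text
slope x 5.52 y -1.55 h(TCP) 38.03 -> underside ~16.89 Fslope x -0.7 y 0.2 n -1.1
t 11.9833 pos [488.795  -99.9537  99.9229] dpos [  5.9661   0.6537 -15.9738] rotvec [ 0.0037  0.0009 -0.0005] 0.21938833250600906 
 q [ 1.1008  0.9231 -1.0798  2.3246  1.824   0.3895  1.8162] F [-0.1661  0.2196 -1.3291] [-0.3859  0.5718 -0.0226] w 12.577972361301144
11.9833 [488.79499524 -99.95365328  99.92292063] [-2.69329196  0.23321996 -1.4578834 ] 12.577972361301144 [-0.16612193  0.21956711 -1.32914739] [ 1.10081601  0.92311314 -1.07976829  2.32459652  1.82404329  0.38945791
  1.81624453]
12.0333 [ 488.77120372 -100.21920773  100.01862364] [-2.69308973  0.2326799  -1.45798033] 12.726158937141472 [ 0.11960427  0.57386907 -0.4159292 ] [ 1.10121543  0.9228136  -1.07984491  2.32469851  1.82434993  0.38964326
  1.81623609]
```

View pics/wrist8.png

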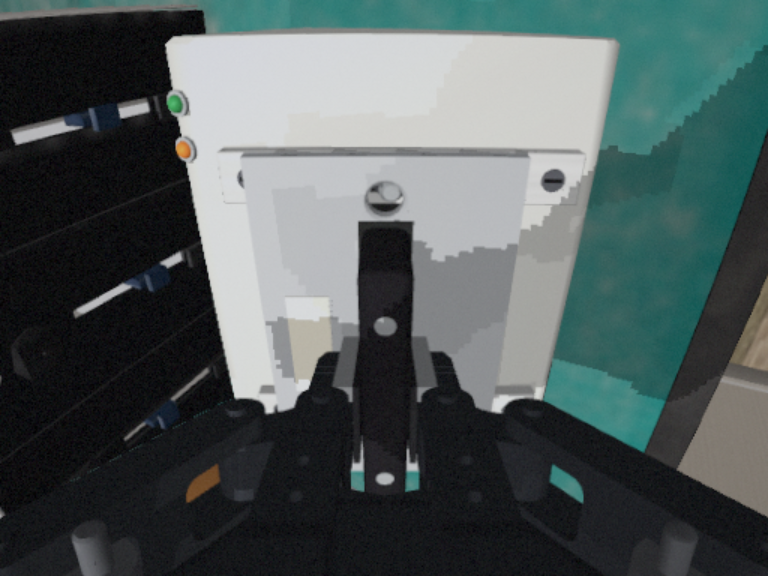

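```bash
python3 - <<'E'
from h import *
p,d,z=load('wrist8.npz')
c=p[105:155,230:285]; cv2.imwrite('pics/hole8.png',cv2.resize(c[:,:,::-1],None,fx=11,fy=11,interpolation=cv2.INTER_NEAREST))
E
```

```text
(no output)
```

View pics/hole8.png

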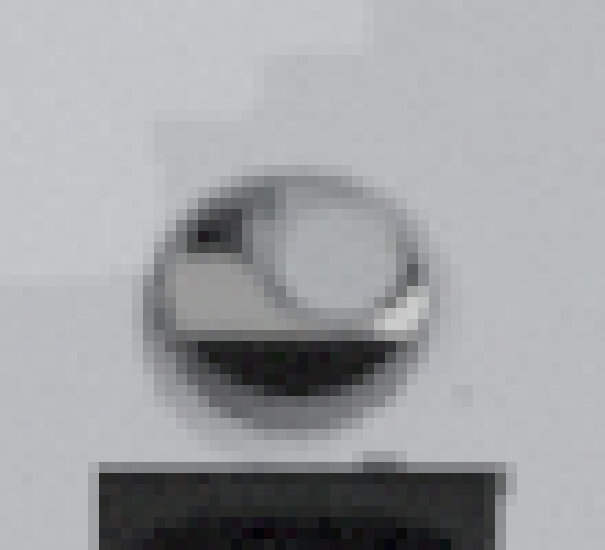

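```bash
python3 - <<'E'
from h import *
p,d,z=load('wrist8.npz'); b=np.load('boxplane.npz'); n=b['n']; S=np.array([499.8,-98.4,63.1]); ux=np.array([n[2],0,-n[0]])
f=lambda q:((q-S)@ux,q[1]-S[1],(q-S)@n)
C=cloud(z); P=C[115:200,175:235].reshape(-1,3); q=(P-S)@n; hh=np.median(q); print('upper face h',hh,'underside',hh-5, np.percentile(q,[5,95]))
g=lambda x,y:(230+x/11-.5,105+y/11-.5)
print('hole',f(onplane([g(290,307)],z,S+hh*n,n)[0]),'tip',f(onplane([g(337,255)],z,S+14*n,n)[0]))
E
```

```text
upper face h 22.051912461430543 underside 17.051912461430543 [21.10301295 23.01613358]
hole (np.float64(5.6186784220116985), np.float64(-52.26933725436908), np.float64(22.051912461430554)) tip (np.float64(3.710183102636933), np.float64(-51.56303764100517), np.float64(14.000000000000021))
```

{"name": "step_arm", "arguments": {"deltas": [[[0,-1.6,0.6,-0.7,0,0,0],[0,0,0,0,0,0,0],[0,0.8,0,-1.8,0,0,0],[0,0.8,0,-1.8,0,0,0],[0,0.8,0,-1.8,0,0,0],[0,0,0,0,0,0,0]]]}}

```text
clock: 12.58
eef_pos: [489.6, -100.1, 93.0]
tool_rot: [-2.693, 0.233, -1.459]
force: [-0.3, -0.4, -2.0]
width: 13.1
```

```bash
python3 st.py; python3 snap.py 9 wrist; python3 - <<'E'
from h import *
p,d,z=load('wrist9.npz')
c=p[105:155,230:285]; cv2.imwrite('pics/hole9.png',cv2.resize(c[:,:,::-1],None,fx=11,fy=11,interpolation=cv2.INTER_NEAREST))
E
```

```text
slope x 3.35 y -1.66 h(TCP) 31.45 -> underside ~10.31 Fslope x -1.1 y -0.4 n -1.7
t 12.5833 pos [ 489.6045 -100.0613   93.0411] dpos [ 5.1566  0.7613 -9.092 ] rotvec [0.0036 0.0008 0.0004] 0.2138096988657876 
 q [ 1.1003  0.9469 -1.0846  2.3255  1.8531  0.4104  1.7965] F [-0.2818 -0.3562 -2.0158] [-0.3639  0.6092  0.0118] w 13.099583998519256
12.5833 [ 489.6044674  -100.06126596   93.04114659] [-2.69341697  0.23329078 -1.45877788] 13.099583998519256 [-0.28184233 -0.35622568 -2.01582301] [ 1.10026591  0.94690789 -1.08461854  2.3254584   1.85311388  0.41040589
  1.79654612]
```

View pics/hole9.png

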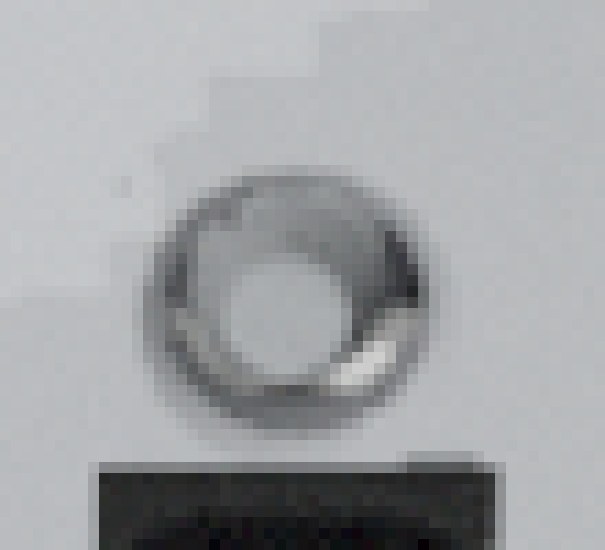

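{"name": "step_arm", "arguments": {"deltas": [[[0,0.8,0,-1.8,0,0,0],[0,0.8,0.1,-1.8,0,0,0],[0,0.8,0.1,-1.8,0,0,0],[0,0,0,0,0,0,0],[0,0,0,0,0,0,0]]]}}

```text
clock: 13.05
eef_pos: [491.9, -99.6, 87.9]
tool_rot: [-2.693, 0.233, -1.458]
force: [0.1, -0.1, -1.2]
width: 13.0
```

```bash
python3 st.py
```

```text
slope x 3.25 y -1.25 h(TCP) 25.81 -> underside ~4.67 Fslope x -0.4 y -0.1 n -1.1
t 13.05 pos [491.8864 -99.6476  87.8786] dpos [ 2.8747  0.3476 -3.9295] rotvec [ 0.0036  0.0009 -0.0001] 0.21098013461629633 
 q [ 1.0961  0.9639 -1.0855  2.3224  1.8702  0.4235  1.7864] F [ 0.1062 -0.1261 -1.1585] [-0.341   0.5491 -0.0156] w 12.961721871017229
```

{"name": "step_arm", "arguments": {"deltas": [[[0,0.5,0,-0.9,0.0018,0,0],[0,0.5,0,-0.9,0.0018,0,0],[0,0.5,0,-0.9,0,0,0],[0,0,0,0,0,0,0]]]}}

```text
clock: 13.38
eef_pos: [493.5, -99.9, 85.2]
tool_rot: [-2.693, 0.237, -1.458]
force: [0.3, -0.2, -1.8]
width: 12.8
```

{"name": "step_arm", "arguments": {"deltas": [[[0,0.4,0,-0.9,0,0,0],[0,0,0,0,0,0,0],[0,0,0,0,0,0,0]]]}}

```text
clock: 13.63
eef_pos: [493.8, -99.7, 84.4]
tool_rot: [-2.693, 0.237, -1.458]
force: [0.4, -0.2, -1.1]
width: 12.5
```

```bash
python3 st.py
```

```text
slope x 3.53 y -1.34 h(TCP) 21.85 -> underside ~0.71 Fslope x -0.1 y -0.2 n -1.1
t 13.6333 pos [493.8022 -99.7434  84.4043] dpos [ 0.9589  0.4434 -0.4552] rotvec [ 0.0003  0.001  -0.0001] 0.06274635924145237 
 q [ 1.0947  0.975  -1.0835  2.3181  1.8778  0.4263  1.7852] F [ 0.373  -0.1929 -1.0514] [-0.3643  0.598  -0.0204] w 12.460966828442226
```

Small steps until contact is felt.

{"name": "step_arm", "arguments": {"deltas": [[[0,0.2,0,-0.5,0,0,0],[0,0,0,0,0,0,0],[0,0,0,0,0,0,0]]]}}

```text
clock: 13.88
eef_pos: [494.0, -99.7, 83.9]
tool_rot: [-2.693, 0.237, -1.458]
force: [-0.3, 0.8, -0.5]
width: 13.0
```

{"name": "step_arm", "arguments": {"deltas": [[[0,0.2,0,-0.5,0,0,0],[0,0,0,0,0,0,0],[0,0,0,0,0,0,0]]]}}

```text
clock: 14.13
eef_pos: [494.2, -99.7, 83.6]
tool_rot: [-2.692, 0.236, -1.458]
force: [-0.9, -0.7, 2.0]
width: 12.9
```

```bash
python3 st.py
```

```text
slope x 3.54 y -1.30 h(TCP) 20.96 -> underside ~-0.18 Fslope x 0.0 y -0.7 n 2.2
t 14.1333 pos [494.1954 -99.6981  83.6008] dpos [0.5657 0.3981 0.3483] rotvec [ 0.0004  0.0013 -0.0002] 0.0795829014411511 
 q [ 1.0943  0.9778 -1.0839  2.3177  1.8808  0.4286  1.7836] F [-0.8979 -0.6615  2.013 ] [-0.3319  0.6027 -0.0422] w 12.894494019756278
```

{"name": "step_arm", "arguments": {"deltas": [[[0,0.2,0,-0.4,0,0,0],[0,0,0,0,0,0,0],[0,0,0,0,0,0,0]]]}}

```text
clock: 14.38
eef_pos: [494.2, -99.7, 83.6]
tool_rot: [-2.692, 0.236, -1.458]
force: [-5.1, -2.9, 8.5]
width: 12.9
```

```bash
python3 st.py; python3 snap.py 10 wrist side;  python3 - <<'E'
from h import *
p,d,z=load('wrist10.npz'); b=np.load('boxplane.npz'); n=b['n']; S=np.array([499.8,-98.4,63.1])
C=cloud(z); q=(C-S)@n
print('upper face h L/R',np.median(q[115:200,175:230]),np.median(q[115:200,290:330]),'hole end',np.median(q[110:125,180:330]))
E
```

```text
slope x 3.53 y -1.29 h(TCP) 20.94 -> underside ~-0.20 Fslope x -1.0 y -2.9 n 9.8
t 14.3833 pos [494.1925 -99.6924  83.5815] dpos [0.5686 0.3924 0.3676] rotvec [ 0.0007  0.0016 -0.0004] 0.10392442659820642 
 q [ 1.0944  0.9782 -1.0845  2.3179  1.8818  0.4294  1.7829] F [-5.0716 -2.9174  8.4854] [-0.3948  0.5861 -0.0006] w 12.859141534578546
14.3833 [494.19252429 -99.69235704  83.58149032] [-2.69216789  0.23612833 -1.45775529] 12.859141534578546 [-5.07156274 -2.9173614   8.48538149] [ 1.094438    0.97823293 -1.08446665  2.3179444   1.88181186  0.4294225
  1.7829432 ]
14.4333 [494.18938465 -99.71521091  83.56685882] [-2.69219207  0.2360716  -1.45775886] 12.909125986135951 [-4.5528772  -1.98098743  8.29389513] [ 1.09442594  0.97822818 -1.08442092  2.31793549  1.88182205  0.42944515
  1.78297013]
upper face h L/R 4.932266983739796 4.783378814960367 hole end 4.9477435945308255
```

View pics/wrist10.png

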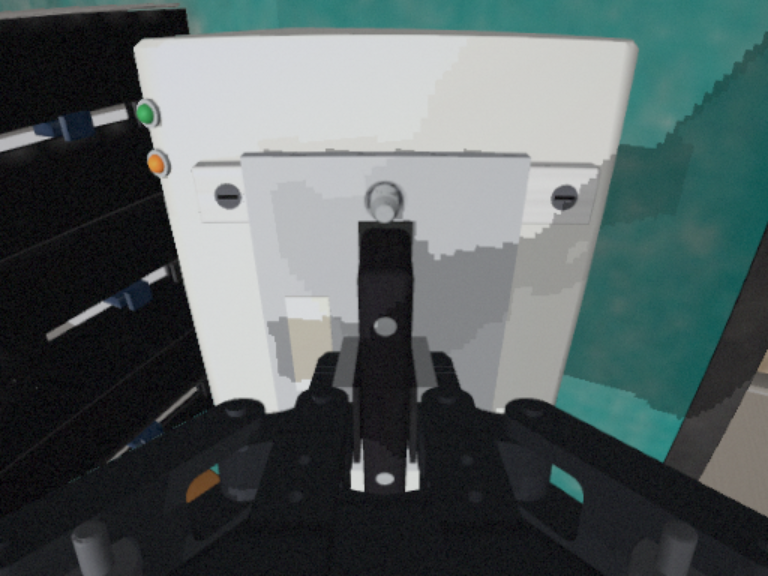

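{"name": "step_arm", "arguments": {"deltas": [[[0,-0.1,0,0.3,0,0,0],[0.1,0,0,0,0,0,0],[0.25,0,0,0,0,0,0],[0.35,0,0,0,0,0,0],[0.35,0,0,0,0,0,0],[0.35,0,0,0,0,0,0]]]}}

```text
clock: 14.98
eef_pos: [494.5, -99.7, 83.3]
tool_rot: [-2.693, 0.237, -1.458]
force: [0.4, 0.4, 0.1]
width: 29.9
```

```bash
python3 st.py; python3 - <<'E'
from tgt import *
s=ctrl.read_state(); print('tool z',Rn.from_euler('xyz',s['tool_rot']).as_matrix()[:,2])
E
```

```text
slope x 3.68 y -1.32 h(TCP) 20.53 -> underside ~-0.61 Fslope x 0.4 y 0.4 n -0.1
t 14.9833 pos [494.4932 -99.7154  83.2686] dpos [0.2679 0.4154 0.6805] rotvec [ 0.0001  0.0012 -0.    ] 0.0685602774518629 
 q [ 1.0938  0.9787 -1.0834  2.3169  1.8811  0.4287  1.7836] F [0.4171 0.3992 0.1197] [-0.3022  0.4123  0.0413] w 29.867372401023818
tool z [ 0.4076  0.2587 -0.8758]
```

{"name": "step_arm", "arguments": {"deltas": [[[0.35,-2,-1.3,4.4,0,0,0],[0.35,-4.1,-2.6,8.8,0,0,0],[0.35,-4.1,-2.6,8.8,0,0,0],[0.35,-4.1,-2.6,8.8,0,0,0],[0.35,-6,-4,13,0,0,0],[0.35,-6,-4,13,0,0,0],[0.35,-6,-4,13,0,0,0],[0.35,-6,-4,13,0,0,0],[0.35,0,0,0,0,0,0],[0.35,0,0,0,0,0,0]]]}}

```text
clock: 15.82
eef_pos: [456.2, -125.5, 166.6]
tool_rot: [-2.692, 0.236, -1.46]
force: [0.8, 0.1, 0.5]
width: 29.8
```

```bash
python3 st.py; python3 snap.py 11 wrist side;  python3 - <<'E'
from h import *
p,d,z=load('wrist11.npz'); b=np.load('boxplane.npz'); n=b['n']; S=np.array([499.8,-98.4,63.1]); ux=np.array([n[2],0,-n[0]])
C=cloud(z); X=(C-S)@ux;Y=C[...,1]-S[1];q=(C-S)@n
for x in(-30,-18,18,30):
  for y in(-58,-30,0,30,58):
    m=(abs(X-x)<5)&(abs(Y-y)<4)&(q>-3)&(q<22); print(x,y,m.sum(),np.median(q[m]) if m.any() else None)
p=np.load('side11.npz')['p'];c=p[150:265,150:330]; cv2.imwrite('pics/side11c.png',cv2.resize(c[:,:,::-1],None,fx=4.2,fy=4.2,interpolation=cv2.INTER_CUBIC))
E
```

```text
slope x 3.97 y -27.08 h(TCP) 112.21 -> underside ~91.07 Fslope x 1.0 y 0.1 n 0.1
t 15.8167 pos [ 456.1796 -125.4782  166.5519] dpos [ 38.5815  26.1782 -82.6028] rotvec [0.001  0.0023 0.0015] 0.16682807720586232 
 q [ 1.2707  0.7612 -1.1635  2.3201  1.245   0.3073  2.3791] F [0.8433 0.0501 0.5079] [-0.2083  0.5021 -0.012 ] w 29.821781091163754
15.8167 [ 456.17963065 -125.47816651  166.5519441 ] [-2.69157901  0.23574013 -1.4595235 ] 29.821781091163754 [0.84334802 0.05005565 0.50787795] [ 1.27074306  0.76115091 -1.16351828  2.32011735  1.24504183  0.30729135
  2.37912961]
15.8667 [ 456.11847136 -125.19348634  166.08989092] [-2.69222539  0.23611618 -1.45891073] 29.786424924809797 [-0.8698671   0.50037547 -1.13241067] [ 1.26955758  0.76190509 -1.16255721  2.32015739  1.24558063  0.30726691
  2.37898349]
-30 -58 154 4.887561686443036
-30 -30 133 4.799079467699835
-30 0 110 4.559264384555654
-30 30 90 4.590039159045288
-30 58 0 None
-18 -58 152 5.073599068128322
-18 -30 135 4.776709074708418
-18 0 107 4.616905024255728
-18 30 88 4.71138805612466
-18 58 76 4.690252136366148
18 -58 156 4.981605243092037
18 -30 134 4.832284784603888
18 0 105 4.906091983360052
18 30 96 4.766620460987243
18 58 75 4.798508084244242
30 -58 154 4.998363033567032
30 -30 132 4.913250885531196
30 0 108 5.299672309960286
30 30 91 4.927680710155218
30 58 47 4.888579469250622
```

View pics/wrist11.png

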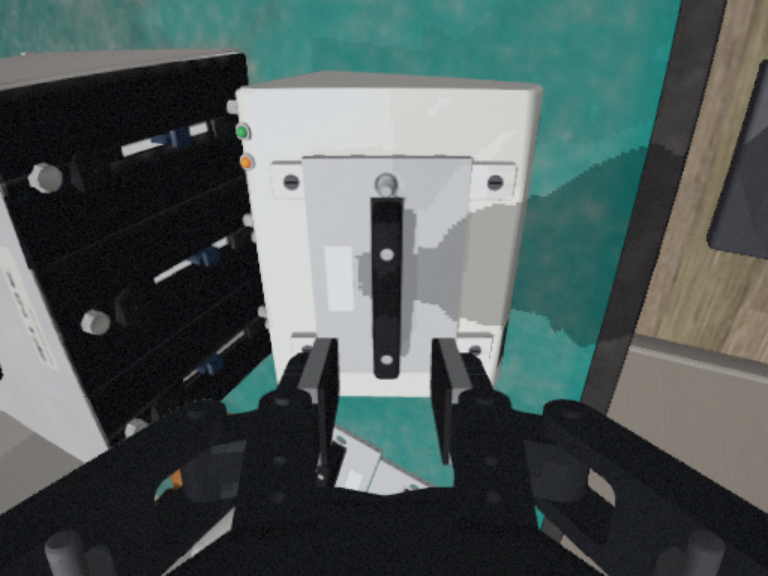

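View pics/side11c.png

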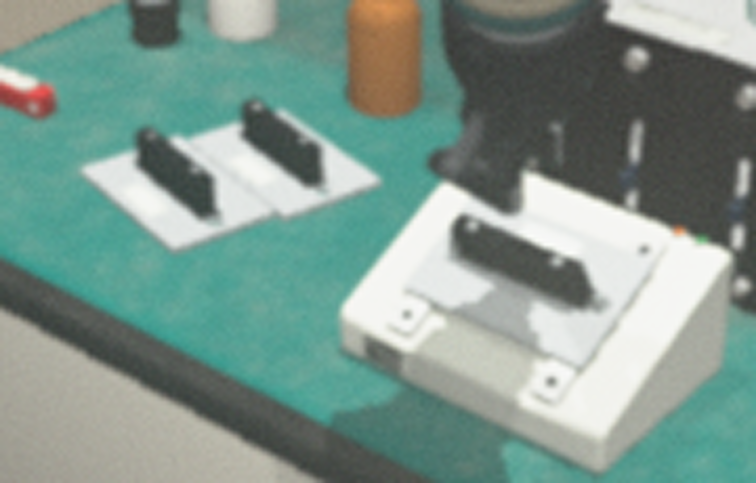

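```bash
python3 - <<'E'
from h import *
for a in('side0','side6','side11'):
    z=np.load(a+'.npz'); p=z['p'].astype(int)[160:215,165:245]; m=((p[...,1]-p[...,0])<25)&(p.min(2)>140)
    ys,xs=np.nonzero(m); q=z['p'][176:206,180:202]; d=q.max(2)<90; yy,xx=np.nonzero(d)
    print(a,'left corner',xs.min(),'bottom',ys.max(),'right',xs.max(),'near bar',xx.min(),xx.mean().round(1),yy.mean().round(1))
from cell import ctrl
print(ctrl.finish_job())
E
```

```text
side0 left corner 5 bottom 54 right 79 near bar 3 12.8 12.1
side6 left corner 5 bottom 54 right 79 near bar 2 11.0 14.5
side11 left corner 5 bottom 54 right 79 near bar 3 11.3 14.9
the job is handed in; nothing more can be done
None
```

The top cover is on the junction box with both holes over the studs, lying flush on the rails, handle outwards and let go. I handed the job in at about 16 s on the robot's clock.

**What I did:** I gripped the cover by its bar and lifted it straight up off the pile. I turned it half round, because the arm could not otherwise reach the slope comfortably. From wrist pictures I put the studs about 4 mm up the slope. I lowered the cover until contact and stopped at about 10 N, then backed the gripper away about 95 mm.

**Last checks:**
- **Seating:** the plate's upper face measured 4.6 to 5.3 mm above the rail plane at 19 of 20 spots, which fits a 5 mm plate lying flat. One corner spot gave no depth reading. The last wrist picture shows one stud coming up through its hole; the other was not looked at on its own.
- **Two other covers:** in the side pictures from before, after the lift and at the end they look unmoved. My rough check of the near bar shifted by about 2 pixels between the first picture and the one after the lift, then stayed within 0.5 pixel. I think this is because the top cover's bar was in the first crop and changed the average, but I did not confirm it. The plate-corner check was partly cut off by the crop, so it shows little.
- **Other items:** the bottle and hex keys showed no visible change in the last side picture. I did not check the terminal block in the last pictures, but the arm never went near it after the start.
- **Fit of the studs:** the different estimates of the stud position disagreed by up to about 1 mm up and down the slope and 2 mm across it. The cover still went on with only 1 to 2 N of reading until it met the rails.

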